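# Refit a tubing pump's clamp springs and set their tension

### The arm

A 6-joint arm with a two-finger parallel gripper is mounted at the origin on a cart in front of the work surface, level with it; the furniture and walls round the work are solid. World frame = base frame: x ahead of the robot, y to its left, z up, the work surface at z = 0. Lengths are in m, angles in rad, forces in N, time in s.
With the tool pointing down it reaches from about 0.225 to 0.875 m from the base axis. Payload 3.4 kg.
Tool frame: the origin (TCP) lies on the mounting face of the last link; the fingertips stand 173 mm ahead of it and the grasp point (between the pads) lies 155 mm ahead of it; x points along the fingers, y is the direction in which the jaws open and shut, and the axes are right-handed (so a half turn about x gives the same grasp; the last joint's range is limited). The gripper opens to 85 mm and grips with 20 to 120 N. Pads are 22 mm wide; open, the fingers measure 114 mm over their backs; the gripper's body (76 mm by 85 mm) begins 54 mm behind the grasp point. The pads swing forward as they close: fully open they stand 13 mm farther back than shut.
Start: joints at [-1.272, 0.276, 1.505, -0, 1.361, -0.121], TCP at [0.234, -0.525, 0.405] pointing down, gripper open.
Joint ranges: [-2.89, 2.89], [-0.75, 2.08], [0.22, 2.7], [-1.18, 4.32], [0.11, 2.71], [-2.7, 2.7]. Speed limits (rad/s): [2.57, 2.57, 3.14, 3.14, 3.14, 3.14].

### API

Orientations are given as a unit quaternion [w, x, y, z].
In Python, from rig import manip gives the robot as it stands.
- The arm moves only by the tool arm_command, never from a script. Its argument "targets" is a list of rows, each an object with "dp": the shift along the tool's x, y, z in m, a list of three; "turn": the turn, a rotation vector about the tool's x, y, z in degrees, a list of three; "grip": the opening, from -1 (shut) to 1 (fully open). In form: [{"dp": [tx, ty, tz], "turn": [wx, wy, wz], "grip": grip}, ...]. A call has 1 to 8 rows; each row shifts and turns the commanded pose from where the row before left it, along the tool's axes as they then stand; what a row does not reach is not made up. A row lasts 1/10 s, in which the tool goes at most 50 mm and 8.59 degrees, less where a joint would pass 70% of its speed; a pose out of reach is approached as far as the arm can. A call with a gripper value outside its range is refused whole. The fingers move at their own pace and stop on an object; "grip_force" is the grip in N (left out, the last holds). Time passes only in rows, so rows that do not move let the fingers close. It gives the time, the measured TCP pose, the force and the opening at its end, in the units of the state.
- manip.get_state(): the state, without advancing time (a new reading comes with each control period).
- manip.get_image(name): name is "scene" or "side" or "wrist"; returns the picture (480x640x3 uint8, red, green, blue); there is no depth.
- manip.calibration(name): a dict with "fx", "fy", "cx", "cy" (pixels), "R" (3x3) and "t" (3): a world point X has camera coordinates R X + t. Camera axes: x right, y down, z forward; pixel columns grow to the right and rows downward; lengths in m; the calibration is good to about 2 mm. A picture is of the moment at which its call begins: read the wrist's pose just before it. calibration takes no time and is no camera call; for the wrist camera it gives the pose at the moment of the call.
- manip.sign_off(): hands the job in, once; it reports no verdict.
The state is a dict: "clock": time; "qpos": joint angles; "qd": joint speeds; "effort": joint torques, N m; "position": TCP position; "ee_rot": TCP orientation; "contact_force": force on the tool from outside, world axes, zero at the start; "moment": the same for the moment, N m; "width": finger opening in m.
Only numpy, scipy, OpenCV 4.12 (cv2) and the standard library are available. Lean on these libraries where they do the work, as an engineer would, in place of code of your own. Each camera call takes 0.05 s, during which the arm holds its last target.

### The job

Refit the loose tension springs (two or three stand on the bench beside it) on the tubing pump's spring frame: hook each one's pin down into the hole of a front lug of its own, stretch it and slip its eye over the post straight behind, so that it stays on under tension. Then, once they are all on, turn the knob bit by bit until the dial's pointer lines up with the index clip, and let go. Leave the beaker and the round case where they stand.

Things in the scene. Friction and masses are not known exactly. Their poses are not given: they have to be found in the camera images.
- frame: Pump's spring frame: fixed aluminium plate 190 (x) x 300 (y) x 8 mm; origin at the centre of its underside, x away from the robot, z up. At x = -55 mm three steel lugs 24 x 20 mm, 30 mm high, with holes. Behind, a roller, then a grey tension bar (x = +12 to +84 mm, top 17 mm up) with three posts. On the right (y = -92 mm) the knob (x = -50 mm) and a white dial (centre x = +40 mm, 104 mm wide, top 12 mm up).
- knob (a joint): Knob that turns about the vertical, rad; 0 at the start, up to 6.28, growing clockwise seen from above (it cannot turn anticlockwise from 0). It stays where it is left (friction 0.07 N m). Each rad of it turns the pointer 0.3 rad clockwise and draws the tension bar with its posts 1 mm backwards (frame +x).
- knob_grip (a point): On the knob's vertical axis at the height to grip, 45 mm above the frame's underside. The black knob is an upright bar 42 mm long (along the frame's x at knob 0, turning with the knob) and 14 mm wide, its top 7 mm above this point, over a round foot 44 mm wide whose top is 23 mm below this point.
- pointer_tip (a point): Tip of the dial's black pointer, 44 mm from the dial's centre, 15 mm above the frame's underside. At knob 0 it points along the frame's +y; it turns clockwise with the knob, 0.3 rad for each rad. Only the knob moves it.
- index_point (a point): Point of the dark steel index clip (10 x 12 x 8 mm) on the dial's rim, taken at 44 mm from the dial's centre where the pointer's tip comes to lie when aligned; the clip is fixed, 0.8 to 1.6 rad clockwise of the pointer's starting direction.
- hole_1 (a point): Centre of the mouth of the hole in the lug at frame y = +112 mm (left): a vertical hole 10 mm in diameter and 18 mm deep, its mouth level with the lug's top, 30 mm above the frame's underside.
- post_1 (a point): Centre of the top of the steel post behind hole_1 (122 mm behind the hole at knob 0): neck 8 mm in diameter and 6 mm high, on it a rounded head 11 mm in diameter and 4 mm high; its foot, the top of the tension bar, is 10 mm below this point.
- hole_2 (a point): Centre of the mouth of the hole in the lug at frame y = +57 mm (middle): a vertical hole 10 mm in diameter and 18 mm deep, its mouth level with the lug's top, 30 mm above the frame's underside.
- post_2 (a point): Centre of the top of the steel post behind hole_2 (122 mm behind the hole at knob 0): neck 8 mm in diameter and 6 mm high, on it a rounded head 11 mm in diameter and 4 mm high; its foot, the top of the tension bar, is 10 mm below this point.
- hole_3 (a point): Centre of the mouth of the hole in the lug at frame y = +2 mm (right): a vertical hole 10 mm in diameter and 18 mm deep, its mouth level with the lug's top, 30 mm above the frame's underside.
- post_3 (a point): Centre of the top of the steel post behind hole_3 (122 mm behind the hole at knob 0): neck 8 mm in diameter and 6 mm high, on it a rounded head 11 mm in diameter and 4 mm high; its foot, the top of the tension bar, is 10 mm below this point.
- spring_1: Tension spring 1 (may be absent), 111 x 36 x 40 mm, 0.08 kg; stands on feet and eye; x from pin to eye, z up; origin: underside of the pin. Pin 5 mm thick, 12 mm long, under the pin tab, grey, 20 (x) x 10 (y) x 28 mm (x = -6 to 14, z = 12 to 40 mm); at x = 4 a wire bow with feet at y = +-16 mm straddles the lug. Coil 14 mm thick, axis 19 mm up. Rigid, but stretches along x up to 45 mm (1.6 N + 0.2 N/mm, damped).
- pin_1 (a point): Centre of the underside of the pin of spring 1 (the same point as its origin).
- eye_1 (a point): Centre of the underside of the eye of spring 1: a flat wire ring, 22 mm inside, 30 mm outside, 4 mm thick, level with the underside of the pin, 90 mm from the pin when slack. With it moves the eye tab, a grey upright plate like the pin's, 20 x 10 x 28 mm, its centre 22 mm before the eye's centre (towards the pin), z = 12 to 40 mm above this point.
- spring_2: Tension spring 2 (may be absent), 111 x 36 x 40 mm, 0.08 kg; stands on feet and eye; x from pin to eye, z up; origin: underside of the pin. Pin 5 mm thick, 12 mm long, under the pin tab, grey, 20 (x) x 10 (y) x 28 mm (x = -6 to 14, z = 12 to 40 mm); at x = 4 a wire bow with feet at y = +-16 mm straddles the lug. Coil 14 mm thick, axis 19 mm up. Rigid, but stretches along x up to 45 mm (1.6 N + 0.2 N/mm, damped).
- pin_2 (a point): Centre of the underside of the pin of spring 2 (the same point as its origin).
- eye_2 (a point): Centre of the underside of the eye of spring 2: a flat wire ring, 22 mm inside, 30 mm outside, 4 mm thick, level with the underside of the pin, 90 mm from the pin when slack. With it moves the eye tab, a grey upright plate like the pin's, 20 x 10 x 28 mm, its centre 22 mm before the eye's centre (towards the pin), z = 12 to 40 mm above this point.
- spring_3: Tension spring 3 (may be absent), 111 x 36 x 40 mm, 0.08 kg; stands on feet and eye; x from pin to eye, z up; origin: underside of the pin. Pin 5 mm thick, 12 mm long, under the pin tab, grey, 20 (x) x 10 (y) x 28 mm (x = -6 to 14, z = 12 to 40 mm); at x = 4 a wire bow with feet at y = +-16 mm straddles the lug. Coil 14 mm thick, axis 19 mm up. Rigid, but stretches along x up to 45 mm (1.6 N + 0.2 N/mm, damped).
- pin_3 (a point): Centre of the underside of the pin of spring 3 (the same point as its origin).
- eye_3 (a point): Centre of the underside of the eye of spring 3: a flat wire ring, 22 mm inside, 30 mm outside, 4 mm thick, level with the underside of the pin, 90 mm from the pin when slack. With it moves the eye tab, a grey upright plate like the pin's, 20 x 10 x 28 mm, its centre 22 mm before the eye's centre (towards the pin), z = 12 to 40 mm above this point.
- beaker: Small glass beaker, 53 x 57 x 66 mm, loose, a bystander at the bench's front edge; origin at the centre of its underside.
- cone_case: Round black and white case, 61 mm wide, 24 mm high, loose, a bystander at the front edge, right; origin at the centre of its underside.

How it is judged:
On the way, in this order (a step that is already met when the one before it is completed fails the run):
1. every spring that is there has its pin in a hole and its eye over the post straight behind (((horizontal distance between pin_1 and hole_1 below 0.006 m and z of pin_1 in the frame of hole_1 below -0.006 m and horizontal distance between eye_1 and post_1 below 0.0105 m and z of eye_1 in the frame of post_1 below -0.004 m) or (horizontal distance between pin_1 and hole_2 below 0.006 m and z of pin_1 in the frame of hole_2 below -0.006 m and horizontal distance between eye_1 and post_2 below 0.0105 m and z of eye_1 in the frame of post_2 below -0.004 m) or (horizontal distance between pin_1 and hole_3 below 0.006 m and z of pin_1 in the frame of hole_3 below -0.006 m and horizontal distance between eye_1 and post_3 below 0.0105 m and z of eye_1 in the frame of post_3 below -0.004 m)) and ((horizontal distance between pin_2 and hole_1 below 0.006 m and z of pin_2 in the frame of hole_1 below -0.006 m and horizontal distance between eye_2 and post_1 below 0.0105 m and z of eye_2 in the frame of post_1 below -0.004 m) or (horizontal distance between pin_2 and hole_2 below 0.006 m and z of pin_2 in the frame of hole_2 below -0.006 m and horizontal distance between eye_2 and post_2 below 0.0105 m and z of eye_2 in the frame of post_2 below -0.004 m) or (horizontal distance between pin_2 and hole_3 below 0.006 m and z of pin_2 in the frame of hole_3 below -0.006 m and horizontal distance between eye_2 and post_3 below 0.0105 m and z of eye_2 in the frame of post_3 below -0.004 m)) and ((horizontal distance between pin_3 and hole_1 below 0.006 m and z of pin_3 in the frame of hole_1 below -0.006 m and horizontal distance between eye_3 and post_1 below 0.0105 m and z of eye_3 in the frame of post_1 below -0.004 m) or (horizontal distance between pin_3 and hole_2 below 0.006 m and z of pin_3 in the frame of hole_2 below -0.006 m and horizontal distance between eye_3 and post_2 below 0.0105 m and z of eye_3 in the frame of post_2 below -0.004 m) or (horizontal distance between pin_3 and hole_3 below 0.006 m and z of pin_3 in the frame of hole_3 below -0.006 m and horizontal distance between eye_3 and post_3 below 0.0105 m and z of eye_3 in the frame of post_3 below -0.004 m))), for 0.3 s.
2. the pointer has been turned to the index (horizontal distance between pointer_tip and index_point below 0.003 m), for 0.3 s.
At the end, for the whole second after the job is handed in: Every spring present has its pin at least 6 mm deep in a hole and its eye round the post straight behind, at least 4 mm below the post's top; the pointer's tip is within 3 mm of the index point; springs and knob are at rest (all of step 1 and horizontal distance between pointer_tip and index_point below 0.003 m and velocity of joint knob between -0.05 and 0.05 rad/s and linear speed of each of spring_1, spring_2, spring_3 below 0.02 m/s); the robot touches nothing.
It fails at once if the beaker or the round case is pushed more than 30 mm away (distance of any of beaker, cone_case from where it was at the start of the episode above 0.03 m).
Of spring_1, spring_2, spring_3 only 2 to 3 are there at a start; the rules pass over those that are not, and their reading is None.
At some moment in a run one of spring_1, spring_2, spring_3 may be knocked a few centimetres aside while the robot is not near it.
Once in a run the grip may slacken for a moment while it holds something.
It also fails if it takes over 208 s, if anything falls off the work surface, if the arm or the gripper's body presses on something with over 40 N, if the wrist force passes 120 N, or if a joint passes its speed limit or range.

## Working session

There is one attempt and no reset: what is moved stays moved. The work goes in short steps, Python scripts to look and compute and a tool call to move; the robot and the scene stay as the last step left them, time stands still between calls to the robot, and variables do not carry over. Pictures are saved under pics/ and viewed, and the job is handed in when it is done.

Besides the shell and the picture viewer there is one more tool, called after "Emit:" in YAML: its name, and indented under it one key for each argument. arm_command: Moves the arm, as the interface text tells. Its arguments: {"type":"object","properties":{"targets":{"type":"array"},"grip_force":{"type":"number"}},"required":["targets"]}

```bash
ls; mkdir -p pics; cat > h.py <<'E'
import numpy as np, cv2
from rig import manip
def snap(n,f):
    im=manip.get_image(n); cv2.imwrite('pics/'+f,im[:,:,::-1].copy()); return im
def ray(c,u,v):
    R=np.array(c['R']);t=np.array(c['t']);o=-R.T@t
    d=R.T@np.array([(u-c['cx'])/c['fx'],(v-c['cy'])/c['fy'],1.]);return o,d
def onz(c,u,v,z):
    o,d=ray(c,u,v);return o+d*(z-o[2])/d[2]
def proj(c,X):
    p=np.array(c['R'])@np.array(X)+np.array(c['t']);return np.array([c['fx']*p[0]/p[2]+c['cx'],c['fy']*p[1]/p[2]+c['cy']])
E
python3 - <<'E'
from h import *
s=manip.get_state();print(s)
for n in ['scene','side','wrist']:
    snap(n,n+'0.png'); c=manip.calibration(n);print(n,c)
E
```

```text
pics
{'clock': 0.0, 'qpos': array([-1.27202727e+00,  2.76631452e-01,  1.50613512e+00, -3.66275761e-05,
        1.36068661e+00, -1.21015504e-01]), 'qd': array([-2.28197532e-05, -2.20922748e-03, -5.20180868e-05, -1.61479898e-04,
       -2.88635450e-04, -5.23236916e-04]), 'effort': array([ 1.61846376e-03, -4.16763461e+01, -2.45810544e+01,  5.40726307e-05,
        1.08458090e-02, -7.10224413e-06]), 'position': array([ 0.23426987, -0.52489075,  0.40381782]), 'ee_rot': array([-0.14667743, -0.6915163 , -0.14798558,  0.6916583 ]), 'contact_force': array([-0.02864487,  0.29522378, -0.86243745]), 'moment': array([ 0.01461902, -0.03286422,  0.01402704]), 'width': 0.08525392385430061}
scene {'fx': 443.80194263524214, 'fy': 443.80194263524214, 'cx': 321.53177976687635, 'cy': 241.23476168899592, 'R': array([[-0.76143467, -0.64803932, -0.01619517],
       [-0.4631392 ,  0.56132097, -0.68587233],
       [ 0.45356293, -0.51474635, -0.72754166]]), 't': array([0.3975794 , 0.26237004, 0.93451037])}
side {'fx': 600.759839397168, 'fy': 600.759839397168, 'cx': 323.26102537003527, 'cy': 232.783282439275, 'R': array([[-0.90073626, -0.43420929, -0.0116822 ],
       [-0.18439757,  0.40659399, -0.89480661],
       [ 0.39328326, -0.80383059, -0.44630109]]), 't': array([0.44508775, 0.14789014, 1.2915296 ])}
wrist {'fx': 334.9232798054653, 'fy': 334.9232798054653, 'cx': 323.04345963908054, 'cy': 242.88661284251106, 'R': array([[ 0.40846757, -0.9127715 , -0.00156121],
       [-0.86742592, -0.38870658,  0.31061144],
       [-0.28412412, -0.12552047, -0.95053569]]), 't': array([-0.57567231, -0.04162204,  0.37895071])}
```

View pics/scene0.png

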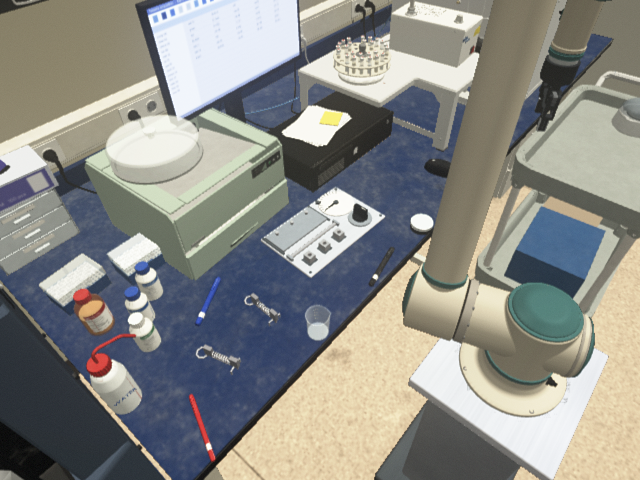

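View pics/side0.png

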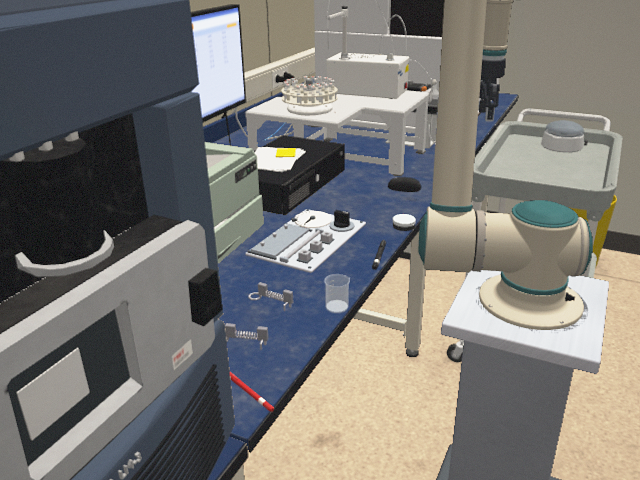

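View pics/wrist0.png

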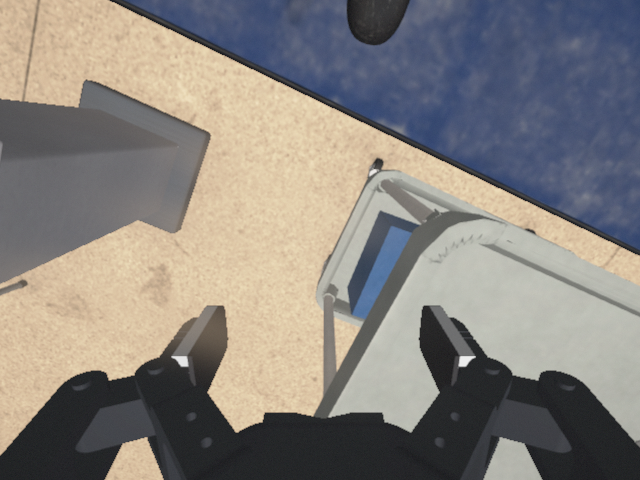

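The scene view shows the frame around (322,230), one spring at (262,307) and another at (219,355). The beaker is at (317,322) and the case at (422,222). Next I'll get rough positions.

```bash
python3 - <<'E'
from h import *
c=manip.calibration('scene')
for n,u,v,z in [('frame c',322,232,.008),('frameL',263,239,.008),('frameTop',336,188,.008),('frameR',384,215,.008),('frameBot',310,276,.008),('lug1',308,257,.03),('lug2',323,246,.03),('lug3',339,235,.03),('s1eye',249,298,.0),('s1pintab',276,318,.03),('s1b',252,298,.03),('s2eye',204,353,0),('s2tab',235,361,.03),('beak',317,337,0),('case',422,225,.01),('knob',361,210,.045),('pointer',333,205,.015)]:
    print(n,onz(c,u,v,z).round(3))
im=cv2.imread('pics/scene0.png')
a=cv2.resize(im[170:290,240:400],None,fx=5,fy=5,interpolation=cv2.INTER_CUBIC);cv2.imwrite('pics/c1.png',a)
a=cv2.resize(im[280:380,180:310],None,fx=6,fy=6,interpolation=cv2.INTER_CUBIC);cv2.imwrite('pics/c2.png',a)
# tool axes
from scipy.spatial.transform import Rotation as Ro
s=manip.get_state();q=s['ee_rot'];print(Ro.from_quat([q[1],q[2],q[3],q[0]]).as_matrix().round(3))
E
```

```text
frame c [ 0.557 -0.043  0.008]
frameL [0.662 0.078 0.008]
frameTop [ 0.644 -0.21   0.008]
frameR [ 0.466 -0.204  0.008]
frameBot [0.481 0.092 0.008]
lug1 [0.513 0.063 0.03 ]
lug2 [0.508 0.01  0.03 ]
lug3 [ 0.501 -0.047  0.03 ]
s1eye [0.553 0.232 0.   ]
s1pintab [0.448 0.244 0.03 ]
s1b [0.529 0.24  0.03 ]
s2eye [0.521 0.396 0.   ]
s2tab [0.439 0.374 0.03 ]
beak [0.358 0.208 0.   ]
case [ 0.362 -0.236  0.01 ]
knob [ 0.505 -0.147  0.045]
pointer [ 0.598 -0.14   0.015]
[[-0.     0.408 -0.913]
 [ 0.001 -0.913 -0.408]
 [-1.    -0.001 -0.   ]]
```

View pics/c1.png

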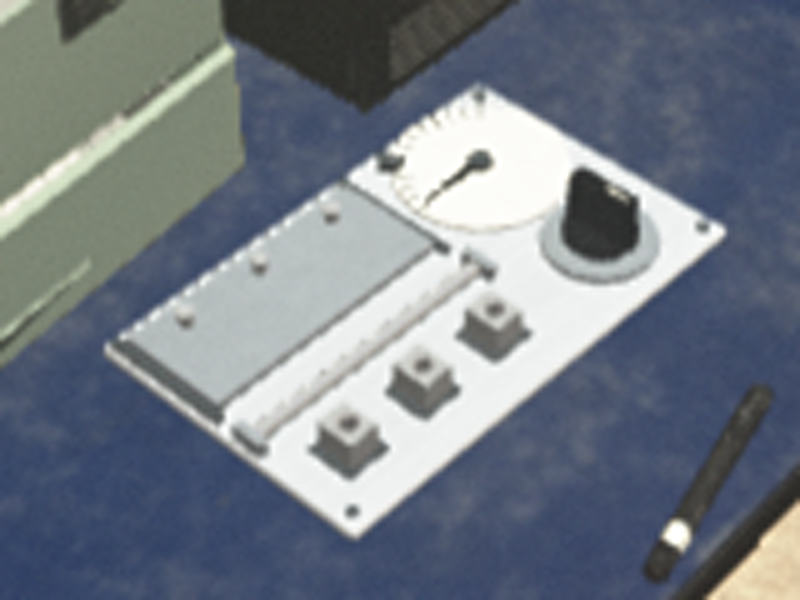

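View pics/c2.png

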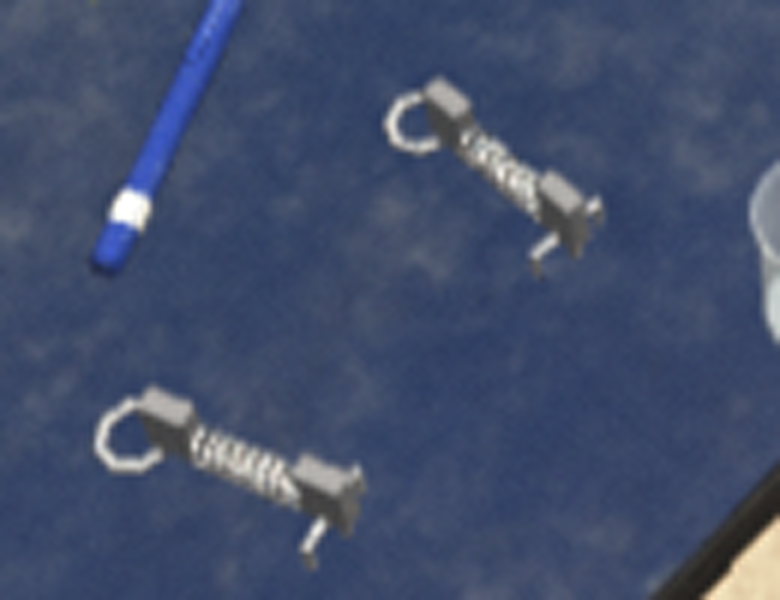

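Emit:
arm_command:
  targets:
    - {"dp": [0, 0, 0], "turn": [8, 0, 0], "grip": 0.2}
    - {"dp": [0, 0, 0], "turn": [8, 0, 0], "grip": 0.2}
    - {"dp": [0, 0, 0], "turn": [8, 0, 0], "grip": 0.2}
    - {"dp": [0, -0.043, -0.018], "turn": [0, 0, 0], "grip": 0.2}
    - {"dp": [0, -0.043, -0.018], "turn": [0, 0, 0], "grip": 0.2}
    - {"dp": [0, -0.043, -0.018], "turn": [0, 0, 0], "grip": 0.2}
    - {"dp": [0, -0.043, -0.018], "turn": [0, 0, 0], "grip": 0.2}
    - {"dp": [0, -0.043, -0.018], "turn": [0, 0, 0], "grip": 0.2}

```text
clock: 0.95
position: [0.3244, -0.3082, 0.4045]
ee_rot: [-0.0, 0.707, 0.0, -0.707]
contact_force: [1.0, 0.4, -0.2]
width: 0.0513
```

Emit:
arm_command:
  targets:
    - {"dp": [0, -0.043, -0.018], "turn": [0, 0, 0], "grip": 0.2}
    - {"dp": [0, -0.043, -0.018], "turn": [0, 0, 0], "grip": 0.2}
    - {"dp": [0, -0.043, -0.018], "turn": [0, 0, 0], "grip": 0.2}
    - {"dp": [0, -0.043, -0.018], "turn": [0, 0, 0], "grip": 0.2}
    - {"dp": [0, -0.043, -0.018], "turn": [0, 0, 0], "grip": 0.2}
    - {"dp": [0, -0.043, -0.018], "turn": [0, 0, 0], "grip": 0.2}
    - {"dp": [0, -0.043, -0.018], "turn": [0, 0, 0], "grip": 0.2}
    - {"dp": [0, -0.043, -0.018], "turn": [0, 0, 0], "grip": 0.2}

```text
clock: 1.75
position: [0.468, 0.0361, 0.4047]
ee_rot: [0.001, 0.707, 0.0, -0.707]
contact_force: [0.9, -1.7, 1.5]
width: 0.0512
```

```bash
python3 - <<'E'
from h import *
s=manip.get_state();print(s['position'],s['width'],s['clock'],s['qpos'])
c=manip.calibration('wrist');print(c, -np.array(c['R']).T@c['t'])
snap('wrist','w1.png')
snap('scene','s1.png')
E
```

```text
[0.46803974 0.03611417 0.40465069] 0.05115885918216713 1.75 [-7.12371008e-02  1.15842473e-01  1.71470440e+00 -3.45573966e-04
  1.31084441e+00  1.49841801e+00]
{'fx': 334.9232798054653, 'fy': 334.9232798054653, 'cx': 323.04345963908054, 'cy': 242.88661284251106, 'R': array([[ 2.21308608e-03, -9.99997359e-01,  6.20181119e-04],
       [-9.50547504e-01, -1.91103679e-03,  3.10573326e-01],
       [-3.10571320e-01, -1.27683712e-03, -9.50549223e-01]]), 't': array([0.03319323, 0.40455814, 0.52445656])} [0.54735943 0.03463591 0.37285622]
```

View pics/w1.png

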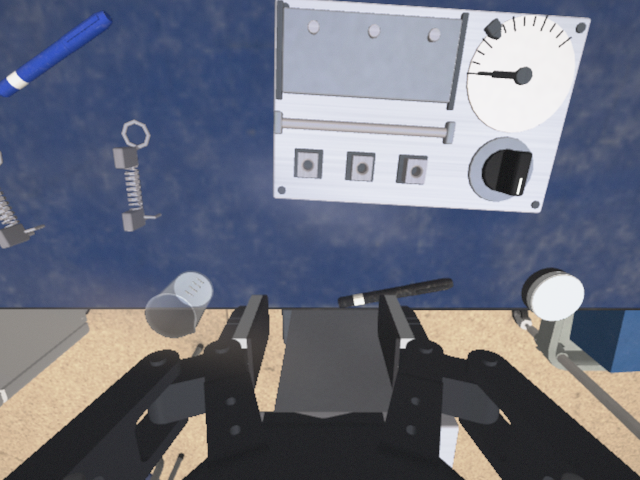

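View pics/s1.png

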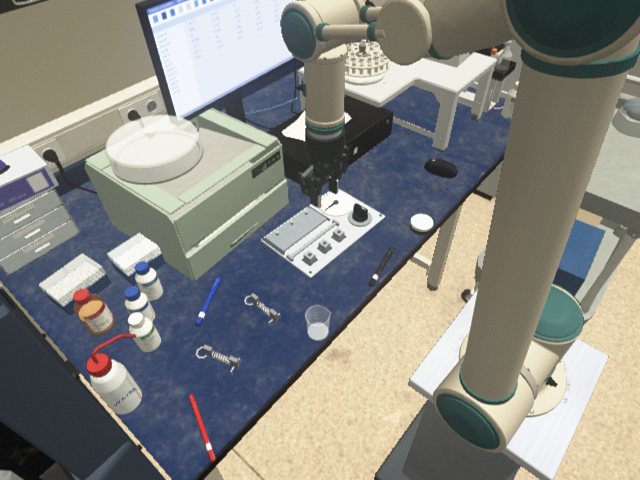

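The wrist view shows the whole frame. Lugs are at (308,164), (361,167) and (413,170), posts at (313,27), (374,31) and (434,34), and the dial pointer points left at (523,75) with the clip at (493,30). Spring A is at (135,190) and spring B is at the left edge. There is no third spring. Now the precise measurements.

```bash
python3 - <<'E'
from h import *
im=cv2.imread('pics/w1.png')
a=cv2.resize(im[140:200,270:450],None,fx=4.4,fy=4.4,interpolation=cv2.INTER_CUBIC);cv2.imwrite('pics/c3.png',a)
a=cv2.resize(im[0:150,450:600],None,fx=4,fy=4,interpolation=cv2.INTER_CUBIC);cv2.imwrite('pics/c4.png',a)
a=cv2.resize(im[110:250,90:210],None,fx=4.2,fy=4.2,interpolation=cv2.INTER_CUBIC);cv2.imwrite('pics/c5.png',a)
g=cv2.cvtColor(im,cv2.COLOR_BGR2GRAY)
c=manip.calibration('wrist')
# hole blobs
for (u,v) in [(308,164),(361,167),(413,170)]:
    p=g[v-10:v+11,u-10:u+11]; cc=p[4:17,4:17].astype(float); m=cc<(cc.min()+25); ys,xs=np.nonzero(m)
    U=u-6+xs.mean();V=v-6+ys.mean(); print(U,V,m.sum(),onz(c,U,V,.03).round(4))
for (u,v) in [(281.5,190.5),(534.5,204.5),(580.5,27.5)]: 
    p=g[int(v)-7:int(v)+8,int(u)-7:int(u)+8];m=p<110; ys,xs=np.nonzero(m);U=int(u)-7+xs.mean();V=int(v)-7+ys.mean();print('screw',U,V,m.sum(),onz(c,U,V,.009).round(4))
E
```

```text
307.3787878787879 164.93939393939394 66 [0.5188 0.054  0.03  ]
361.8 167.8923076923077 65 [ 5.163e-01 -5.000e-04  3.000e-02]
415.7413793103448 171.10344827586206 58 [ 0.5136 -0.0549  0.03  ]
screw nan nan 0 [nan nan nan]
screw 535.0 204.4857142857143 35 [ 0.4766 -0.1949  0.009 ]
screw 579.9193548387096 27.629032258064516 62 [ 0.6458 -0.2027  0.009 ]<stdin>:13: RuntimeWarning: Mean of empty slice.
  ret = ret.dtype.type(ret / rcount)
```

View pics/c3.png

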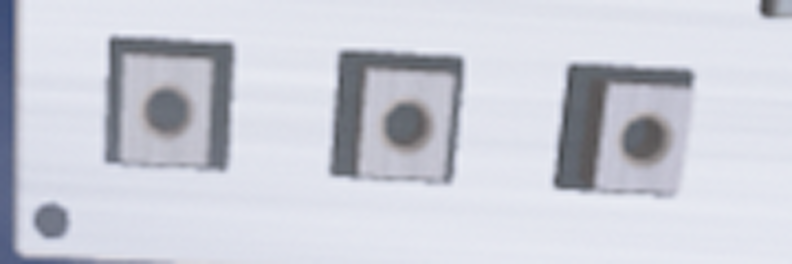

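View pics/c4.png

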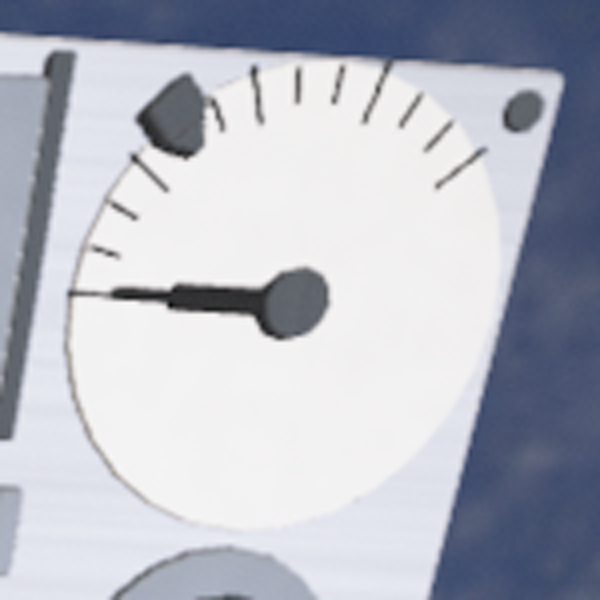

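View pics/c5.png

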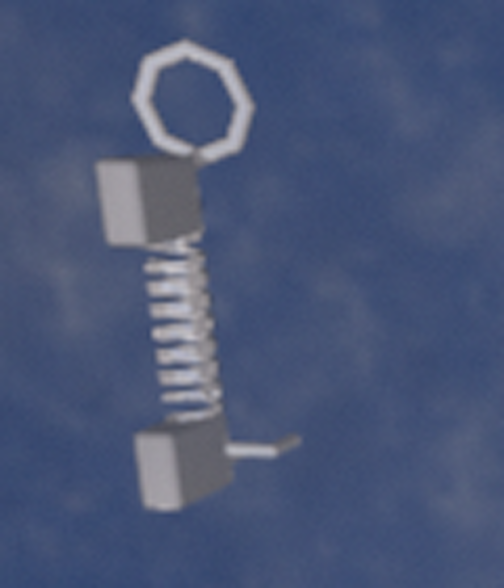

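```bash
python3 - <<'E'
from h import *
c=manip.calibration('wrist')
f=lambda p,z:onz(c,p[0]/4.2+90,p[1]/4.2+110,z)
E_=np.mean([f(p,.04) for p in [(97,160),(135,158),(147,246),(107,247)]],0)
P=np.mean([f(p,.04) for p in [(135,432),(172,428),(182,508),(148,508)]],0)
e=f((193,101),.003)
print(P,E_,e,np.linalg.norm(P-E_),np.degrees(np.arctan2(*(E_-P)[1::-1])),np.degrees(np.arctan2(*(e-P)[1::-1])))
E
```

```text
[0.46105172 0.23793075 0.04      ] [0.52422921 0.23576405 0.04      ] [0.54657824 0.2353872  0.003     ] 0.06321463065162877 -1.9642172535351614 -1.7034672342389718
```

Emit:
arm_command:
  targets:
    - {"dp": [0.023, -0.0404, 0.0014], "turn": [0, 0, 0], "grip": 0}
    - {"dp": [0.023, -0.0404, 0.0014], "turn": [0, 0, 0], "grip": 0}
    - {"dp": [0.023, -0.0404, 0.0014], "turn": [0, 0, 0], "grip": 0}
    - {"dp": [0.023, -0.0404, 0.0014], "turn": [0, 0, 0], "grip": 0}
    - {"dp": [0.023, -0.0404, 0.0014], "turn": [0, 0, 0], "grip": 0}
    - {"dp": [0, 0, 0], "turn": [2, 0, 0], "grip": 0}
    - {"dp": [0, 0, 0], "turn": [0, 0, 0], "grip": 0}

```text
clock: 2.55
position: [0.4602, 0.2364, 0.2886]
ee_rot: [0.011, -0.706, 0.012, 0.708]
contact_force: [0.8, 0.3, 0.8]
width: 0.0424
```

```bash
python3 - <<'E'
from h import *
s=manip.get_state();print(s['position'],s['width'],s['clock'])
snap('wrist','w2.png')
E
```

```text
[0.46021741 0.23641441 0.28856196] 0.042377580240753325 2.55
```

View pics/w2.png

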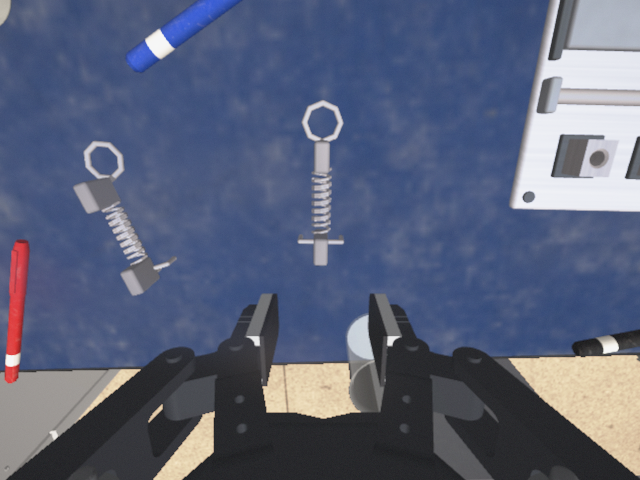

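Spring A is directly ahead: pin tab at (320,250), eye at (323,121), well aligned with the jaws. Spring B has its pin tab at (140,276) and its eye at (103,159).

```bash
python3 - <<'E'
from h import *
im=cv2.imread('pics/w2.png');c=manip.calibration('wrist')
hsv=cv2.cvtColor(im,cv2.COLOR_BGR2HSV);m=((hsv[:,:,1]<70)).astype(np.uint8)
m[:, :60]=0;m[:,360:]=0;m[300:]=0;m[:90]=0
cv2.imwrite('pics/m.png',m*255)
a=cv2.resize(im[90:290,270:370],None,fx=3,fy=3,interpolation=cv2.INTER_CUBIC)
b=cv2.resize(im[120:300,60:190],None,fx=3.33,fy=3.33,interpolation=cv2.INTER_CUBIC)
cv2.imwrite('pics/c6.png',np.hstack([a[:599],b[:599]]) )
print(a.shape,b.shape)
E
```

```text
(600, 300, 3) (599, 433, 3)
```

View pics/c6.png

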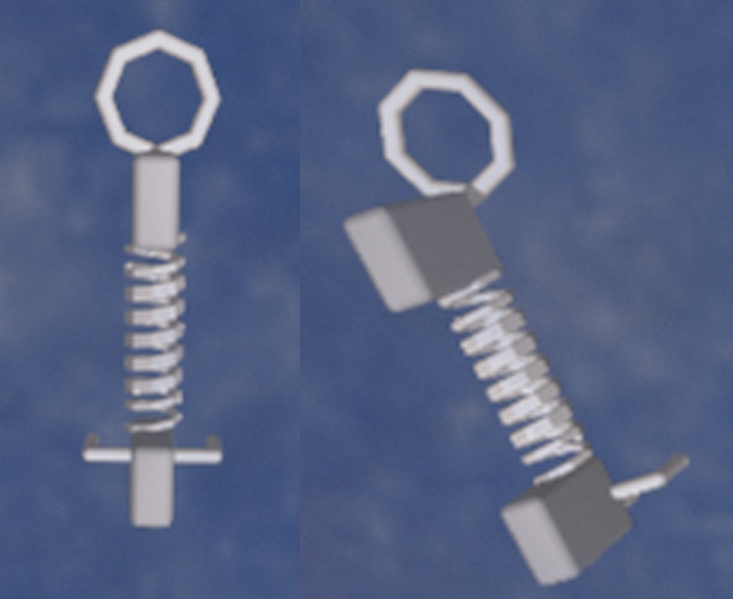

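```bash
python3 - <<'E'
from h import *
c=manip.calibration('wrist')
f=lambda p,z:onz(c,p[0]/3+270,p[1]/3+90,z)
g=lambda p,z:onz(c,(p[0]-300)/3.33+60,p[1]/3.33+120,z)
A=lambda F,ps,z:np.mean([F(p,z) for p in ps],0)
for F,e,p,r in [(f,[(135,155),(179,155),(179,248),(134,248)],[(133,447),(173,447),(171,526),(132,526)],(157,93)),(g,[(345,224),(388,208),(438,302),(393,312)],[(501,513),(535,499),(584,573),(545,585)],(446,133))]:
    E_=A(F,e,.04);P=A(F,p,.04);R=F(r,.003)
    print(P.round(4),E_.round(4),R.round(4),np.linalg.norm(E_-P),np.degrees(np.arctan2(*(E_-P)[1::-1])),np.degrees(np.arctan2(*(R-P)[1::-1])),np.linalg.norm((R-P)[:2]))
for w in (-.2,-.15):pass
print(manip.get_state()['position'])
E
```

```text
[0.4618 0.2354 0.04  ] [0.5253 0.2323 0.04  ] [0.548  0.2315 0.003 ] 0.06357298368763446 -2.7934817722923313 -2.5663318114457474 0.08631815061369195
[0.4429 0.3698 0.04  ] [0.5039 0.3866 0.04  ] [0.5261 0.3937 0.003 ] 0.06327920843661392 15.43882035141622 16.01957664268619 0.08652153668624335
[0.46058445 0.23583011 0.28925579]
```

Emit:
arm_command:
  targets:
    - {"dp": [0, 0, -0.001], "turn": [0.8, 0, 0], "grip": -0.3}
    - {"dp": [0.025, 0, 0], "turn": [0, 0, 0], "grip": -0.3}
    - {"dp": [0.025, 0, 0], "turn": [0, 0, 0], "grip": -0.3}
    - {"dp": [0.02, 0, 0], "turn": [0, 0, 0], "grip": -0.3}
    - {"dp": [0.02, 0, 0], "turn": [0, 0, 0], "grip": -0.3}
    - {"dp": [0.009, 0, 0], "turn": [0, 0, 0], "grip": -0.3}
    - {"dp": [0, 0, 0], "turn": [0, 0, 0], "grip": -0.3}

```text
clock: 3.3
position: [0.4617, 0.2351, 0.1902]
ee_rot: [0.017, -0.706, 0.018, 0.707]
contact_force: [0.2, 1.0, 0.3]
width: 0.0297
```

```bash
python3 - <<'E'
from h import *
s=manip.get_state();print(s['position'],s['width'],s['clock'])
snap('wrist','w3.png')
E
```

```text
[0.46169761 0.23514618 0.19015236] 0.02965965306531031 3.3
```

View pics/w3.png

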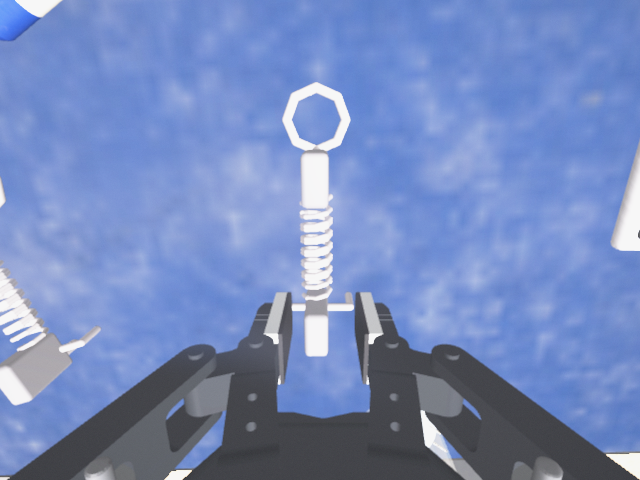

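The pin tab (316,330) sits centred between the pads, so I'll close.

Emit:
arm_command:
  targets:
    - {"dp": [0, 0, 0], "turn": [0, 0, 0], "grip": -1}
    - {"dp": [0, 0, 0], "turn": [0, 0, 0], "grip": -1}
    - {"dp": [0, 0, 0], "turn": [0, 0, 0], "grip": -1}
    - {"dp": [0, 0, 0], "turn": [0, 0, 0], "grip": -1}
    - {"dp": [0, 0, 0], "turn": [0, 0, 0], "grip": -1}
  grip_force: 60

```text
clock: 3.85
position: [0.4622, 0.2362, 0.1917]
ee_rot: [-0.017, 0.708, -0.017, -0.706]
contact_force: [-0.4, -0.3, 6.5]
width: 0.0089
```

Emit:
arm_command:
  targets:
    - {"dp": [-0.02, 0, 0], "turn": [0, 0, 0], "grip": -1}
    - {"dp": [-0.03, 0, 0], "turn": [0, 0, 0], "grip": -1}
    - {"dp": [-0.03, 0, 0], "turn": [0, 0, 0], "grip": -1}
    - {"dp": [0, 0, 0], "turn": [0, 0, 0], "grip": -1}

```text
clock: 4.25
position: [0.4629, 0.2367, 0.2741]
ee_rot: [-0.018, 0.709, -0.016, -0.704]
contact_force: [0.1, 0.2, 0.1]
width: 0.0086
```

```bash
python3 - <<'E'
from h import *
s=manip.get_state();print(s['position'],s['width'],s['clock'])
snap('wrist','w4.png')
E
```

```text
[0.46287715 0.23671436 0.27413508] 0.008617362839611861 4.25
```

View pics/w4.png

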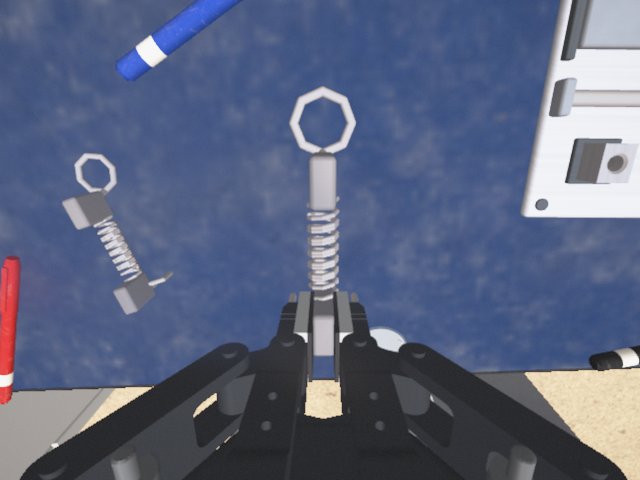

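```bash
python3 - <<'E'
from h import *
im=cv2.imread('pics/w4.png')
cv2.imwrite('pics/c7.png',cv2.resize(im[80:370,270:380],None,fx=2.05*2/2,fy=2.05,interpolation=cv2.INTER_CUBIC))
cv2.imwrite('pics/c7.png',cv2.resize(im[280:370,270:380],None,fx=6,fy=6,interpolation=cv2.INTER_CUBIC))
c=manip.calibration('wrist')
s=manip.get_state();p=s['position']
for dz in (0.083,):
    print('ring',onz(c,323,120.5,.003+dz)-p)
    for n,u,v in [('et top',323,153),('et bot',323,209),('pt bot',323,355),('pt top',322,302)]:
        print(n,onz(c,u,v,.04+dz)-p)
E
```

```text
ring [ 0.08522787 -0.00538703 -0.18620232]
et top [ 0.07345611 -0.00488542 -0.14920232]
et bot [ 0.05411728 -0.00397826 -0.14920232]
pt bot [-0.00731406 -0.00109659 -0.14920232]
pt top [ 0.01712535 -0.00185108 -0.14920232]
```

View pics/c7.png

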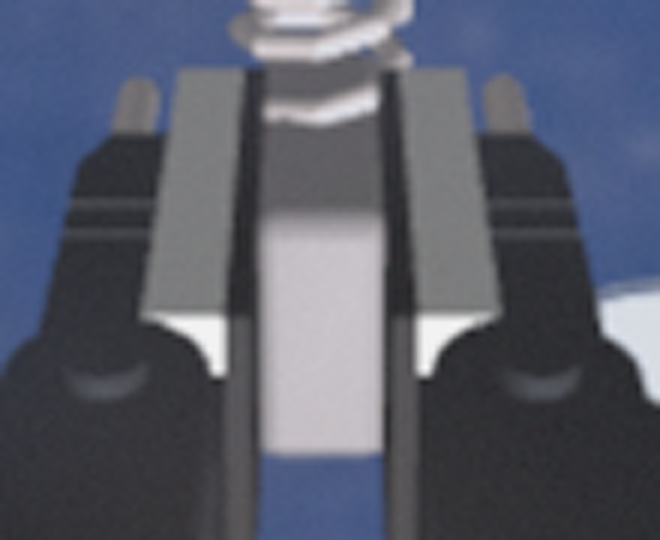

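Emit:
arm_command:
  targets:
    - {"dp": [0, 0.03, -0.012], "turn": [0, 0, 0], "grip": -1}
    - {"dp": [0, 0.03, -0.012], "turn": [0, 0, 0], "grip": -1}
    - {"dp": [0, 0.03, -0.012], "turn": [0, 0, 0], "grip": -1}
    - {"dp": [0, 0.03, -0.012], "turn": [0, 0, 0], "grip": -1}
    - {"dp": [0, 0.03, -0.012], "turn": [0, 0, 0], "grip": -1}
    - {"dp": [0.009, 0.03, -0.0085], "turn": [0, 0, 0], "grip": -1}
    - {"dp": [0, 0, 0], "turn": [0, 0, 0], "grip": -1}
    - {"dp": [0, 0, 0], "turn": [0, 0, 0], "grip": -1}

```text
clock: 5.1
position: [0.5207, 0.0525, 0.2599]
ee_rot: [0.018, -0.705, 0.017, 0.708]
contact_force: [-1.2, 1.0, -0.6]
width: 0.0086
```

```bash
cat >> h.py <<'E'
from scipy.spatial.transform import Rotation as Ro
def st():
    s=manip.get_state();q=s['ee_rot'];M=Ro.from_quat([q[1],q[2],q[3],q[0]]).as_matrix()
    print('pos',s['position'].round(4),'w',round(s['width'],4),'t',s['clock'],'F',s['contact_force'].round(1),'yaw',round(float(np.degrees(np.arctan2(M[1,1],M[0,1])))+90,2),'tilt toolx',M[:,0].round(3))
    return s,M
E
python3 - <<'E'
from h import *
st()
snap('wrist','w5.png');snap('scene','s5.png')
E
```

```text
pos [0.5207 0.0525 0.2599] w 0.0086 t 5.1 F [-1.2  1.  -0.6] yaw -2.86 tilt toolx [-0.004  0.001 -1.   ]
```

View pics/w5.png

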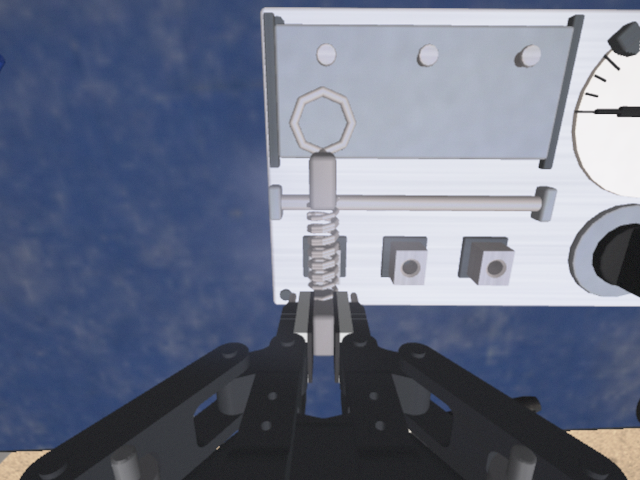

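```bash
python3 - <<'E'
from h import *
im=cv2.imread('pics/w5.png');g=cv2.cvtColor(im,cv2.COLOR_BGR2GRAY);c=manip.calibration('wrist')
H=[]
for (u,v) in [(410,268),(496,268)]:
    cc=g[v-9:v+10,u-9:u+10].astype(np.uint8); m=(cc<150).astype(np.uint8)
    n,l,stt,ce=cv2.connectedComponentsWithStats(m); k=l[9,9]
    U,V=ce[k]+[u-9,v-9];P=onz(c,U,V,.03);H.append(P);print(U,V,stt[k],P.round(4))
fx=np.array([np.cos(np.radians(-2.7)),np.sin(np.radians(-2.7)),0]);fy=np.array([-fx[1],fx[0],0])
h1=(H[0]+.055*fy+H[1]+.110*fy)/2;print('h1',h1.round(4), np.degrees(np.arctan2(*(H[0]-H[1])[[1,0]]))-90)
for u,v in [(326,53),(428,54),(529,55)]: 
    P=onz(c,u,v,.027);print('post',P.round(4),((P-h1)@fx).round(4),((P-h1)@fy).round(4))
s=manip.get_state();p=s['position']
R=onz(c,322.5,120.5,p[2]-.190+.003);print('ring-h1',((R-h1)@fx),((R-h1)@fy),'tcp-h1',(p-h1)@fx,(p-h1)@fy)
for v in (153,209,315.8,355.8):
    R=onz(c,322.5,v,p[2]-.150);print(v,((R-p)@fx).round(4),((R-p)@fy).round(4))
E
```

```text
410.15736040609136 267.4060913705584 [  1   1  17  16 197] [ 0.5154 -0.0036  0.03  ]
495.93333333333334 267.93809523809523 [  1   1  17  16 210] [ 0.5125 -0.0585  0.03  ]
h1 [0.5178 0.0513 0.03  ] -3.0586940283347843
post [0.6402 0.0448 0.027 ] 0.1225 -0.0008
post [ 0.6372 -0.0097  0.027 ] 0.1221 -0.0553
post [ 0.6342 -0.0637  0.027 ] 0.1216 -0.1094
ring-h1 0.08714605227884821 0.0010373240942155798 tcp-h1 0.002854680084719917 0.0023940035166323615
153 0.0727 -0.0014
209 0.0532 -0.0014
315.8 0.0098 -0.0014
355.8 -0.0092 -0.0014
```

Emit:
arm_command:
  targets:
    - {"dp": [0, 0.001, -0.002], "turn": [0, 0, 0], "grip": -1}
    - {"dp": [0.015, 0, 0], "turn": [0, 0, 0], "grip": -1}
    - {"dp": [0.015, 0, 0], "turn": [0, 0, 0], "grip": -1}
    - {"dp": [0, 0, 0], "turn": [0, 0, 0], "grip": -1}
    - {"dp": [0, 0, 0], "turn": [0, 0, 0], "grip": -1}

```text
clock: 5.7
position: [0.5234, 0.0525, 0.2318]
ee_rot: [0.017, -0.707, 0.017, 0.707]
contact_force: [0.0, -0.0, -0.1]
width: 0.0086
```

```bash
python3 - <<'E'
from h import *
st()
snap('wrist','w6.png');im=snap('side','d6.png');im2=snap('scene','s6.png')
a=cv2.resize(im[190:290,230:390,::-1],None,fx=5,fy=5,interpolation=cv2.INTER_CUBIC);cv2.imwrite('pics/c8.png',a)
E
```

```text
pos [0.5234 0.0525 0.2318] w 0.0086 t 5.7 F [ 0.  -0.  -0.1] yaw -2.68 tilt toolx [-0.  0. -1.]
```

View pics/w6.png

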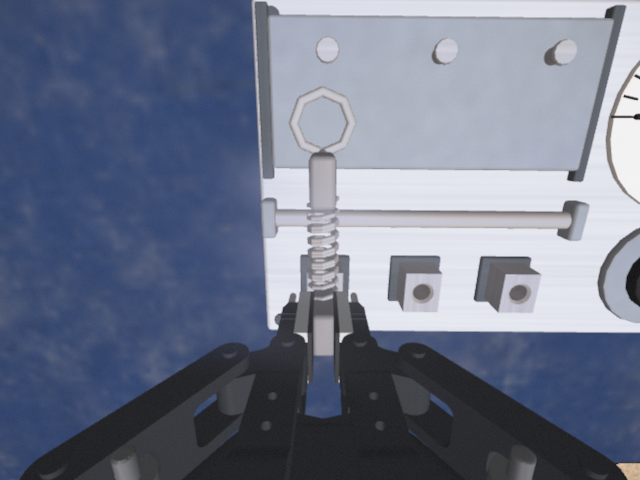

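View pics/c8.png

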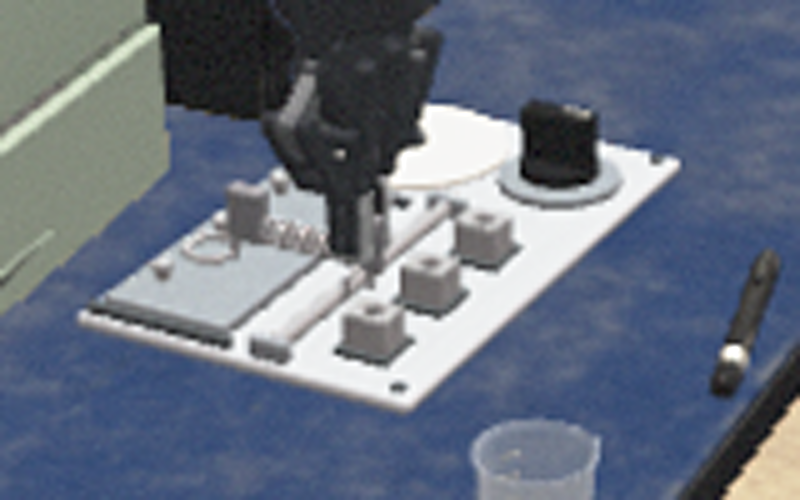

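```bash
cat > meas.py <<'E'
from h import *
import sys
def hole(g,c,u,v,th=150):
    cc=g[v-10:v+11,u-10:u+11]; m=(cc<th).astype(np.uint8)
    n,l,stt,ce=cv2.connectedComponentsWithStats(m); k=l[10,10]
    U,V=ce[k]+[u-10,v-10]; print('hole px',U,V,stt[k][2:]);return onz(c,U,V,.03)
fx=np.array([np.cos(np.radians(-2.8)),np.sin(np.radians(-2.8)),0]);fy=np.array([-fx[1],fx[0],0])
E
python3 - <<'E'
from meas import *
im=cv2.imread('pics/w6.png');g=cv2.cvtColor(im,cv2.COLOR_BGR2GRAY);c=manip.calibration('wrist')
H=[hole(g,c,422,292),hole(g,c,519,292)]
h1=(H[0]+.055*fy+H[1]+.110*fy)/2
print(np.round(H,4),h1.round(4))
p=manip.get_state()['position']
R=onz(c,322.5,120.5,p[2]-.187);print('tcp-h1',(p-h1)@fx,(p-h1)@fy,'ring-h1',(R-h1)@fx,(R-h1)@fy)
P=onz(c,327.5,48.5,.027);print('post',(P-h1)@fx,(P-h1)@fy)
E
```

```text
hole px 422.25475285171103 292.3079847908745 [ 20  18 263]
hole px 519.0442804428044 293.1845018450185 [ 21  18 271]
[[ 0.5158 -0.0051  0.03  ]
 [ 0.5127 -0.0597  0.03  ]] [0.5182 0.05   0.03  ]
tcp-h1 0.005432719348179266 0.0024375764170056673 ring-h1 0.09049446489807526 0.0011803212093794706
post 0.12224082437871692 -0.0010330028612216104
```

Emit:
arm_command:
  targets:
    - {"dp": [0, 0.0012, 0], "turn": [0.4, 0, 0], "grip": -1}
    - {"dp": [0.006, 0, 0], "turn": [0, 0, 0], "grip": -1}
    - {"dp": [0.006, 0, 0], "turn": [0, 0, 0], "grip": -1}
    - {"dp": [0.003, 0, 0], "turn": [0, 0, 0], "grip": -1}
    - {"dp": [0, 0, 0], "turn": [0, 0, 0], "grip": -1}
    - {"dp": [0, 0, 0], "turn": [0, 0, 0], "grip": -1}

```text
clock: 6.45
position: [0.5233, 0.0507, 0.2165]
ee_rot: [0.019, -0.707, 0.019, 0.707]
contact_force: [0.4, -0.3, -0.4]
width: 0.0087
```

```bash
python3 - <<'E'
from h import *
st()
E
```

```text
pos [0.5233 0.0507 0.2165] w 0.0087 t 6.45 F [ 0.4 -0.3 -0.4] yaw -3.15 tilt toolx [-0. -0. -1.]
```

Emit:
arm_command:
  targets:
    - {"dp": [0.002, 0, 0], "turn": [0, 0, 0], "grip": -1}
    - {"dp": [0.002, 0, 0], "turn": [0, 0, 0], "grip": -1}
    - {"dp": [0, 0, 0], "turn": [0, 0, 0], "grip": -1}

```text
clock: 6.75
position: [0.5232, 0.0507, 0.2125]
ee_rot: [0.019, -0.707, 0.019, 0.707]
contact_force: [0.6, -0.6, -0.4]
width: 0.0088
```

Emit:
arm_command:
  targets:
    - {"dp": [0.002, 0, 0], "turn": [0, 0, 0], "grip": -1}
    - {"dp": [0.001, 0, 0], "turn": [0, 0, 0], "grip": -1}
    - {"dp": [0, 0, 0], "turn": [0, 0, 0], "grip": -1}

```text
clock: 7.05
position: [0.5234, 0.0507, 0.2101]
ee_rot: [-0.019, 0.707, -0.019, -0.707]
contact_force: [-0.6, 0.6, 2.3]
width: 0.0089
```

```bash
python3 - <<'E'
from h import *
st()
snap('wrist','w7.png');im=snap('side','d7.png')
a=cv2.resize(im[190:290,230:390,::-1],None,fx=5,fy=5,interpolation=cv2.INTER_CUBIC);cv2.imwrite('pics/c9.png',a)
E
```

```text
pos [0.5234 0.0507 0.2101] w 0.0089 t 7.05 F [-0.6  0.6  2.3] yaw -3.15 tilt toolx [ 0. -0. -1.]
```

View pics/w7.png

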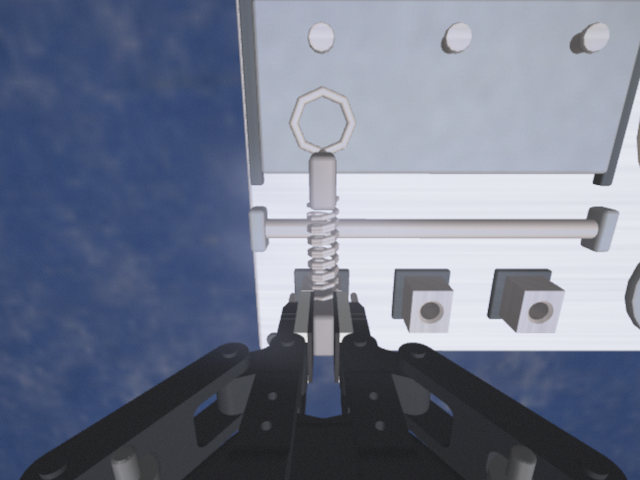

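View pics/c9.png

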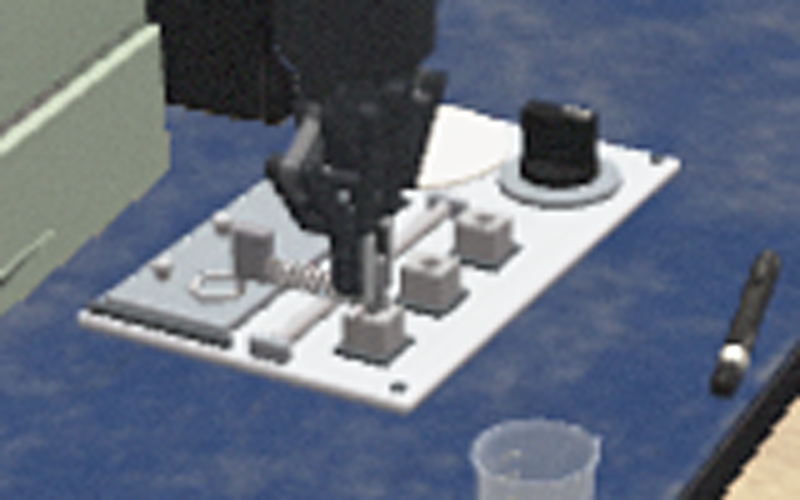

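The pin is in: it went roughly 10 mm below the mouth without resistance, and 2.3 N built up at the bottom. The pin tab now sits on lug 1 in the side view. I'll release and move to the eye tab.

Emit:
arm_command:
  targets:
    - {"dp": [0, 0, 0], "turn": [0, 0, 0], "grip": -0.6}
    - {"dp": [0, 0, 0], "turn": [0, 0, 0], "grip": -0.4}
    - {"dp": [-0.004, 0, 0], "turn": [0, 0, 0], "grip": -0.4}
    - {"dp": [-0.02, 0, 0], "turn": [0, 0, 0], "grip": -0.4}
    - {"dp": [-0.02, 0, 0], "turn": [0, 0, 0], "grip": -0.4}
    - {"dp": [0, 0, 0], "turn": [0, 0, 0], "grip": -0.4}
    - {"dp": [0, 0, 0], "turn": [0, 0, 0], "grip": -0.4}

```text
clock: 7.85
position: [0.5233, 0.0507, 0.2538]
ee_rot: [-0.019, 0.707, -0.019, -0.707]
contact_force: [-0.8, -0.5, 0.1]
width: 0.0256
```

```bash
python3 - <<'E'
from h import *
st()
im=snap('wrist','w8.png')
cv2.imwrite('pics/c10.png',cv2.resize(im[50:380,230:410,::-1],None,fx=1.8,fy=1.8,interpolation=cv2.INTER_CUBIC))
E
```

```text
pos [0.5233 0.0507 0.2538] w 0.0256 t 7.85 F [-0.8 -0.5  0.1] yaw -3.14 tilt toolx [ 0.001 -0.    -1.   ]
```

View pics/w8.png

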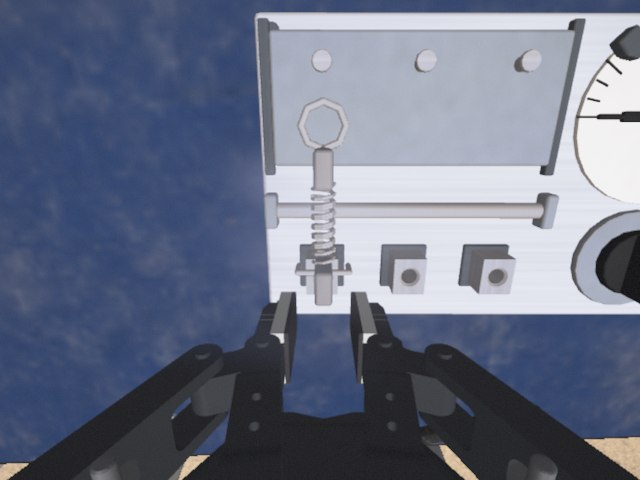

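```bash
python3 - <<'E'
from meas import *
c=manip.calibration('wrist');s,M=st();p=s['position']
for n,u,v,z in [('et0',323,149.5,.058),('et1',323,190,.058),('pt0',323,264,.058),('pt1',323,304,.058),('ring',323,124,.021),('post',321.5,60,.027),('p2',426,61,.027),('p3',530.5,61,.027)]:
    d=M.T@(onz(c,u,v,z)-p);print(n,d.round(4))
E
```

```text
pos [0.523  0.0507 0.2532] w 0.0256 t 7.9 F [ 0.2 -0.3  0.1] yaw -3.15 tilt toolx [-0.001 -0.    -1.   ]
et0 [ 0.1952  0.0016 -0.0722]
et1 [ 0.1952  0.0016 -0.0531]
pt0 [ 0.1952  0.0017 -0.0143]
pt1 [0.1952 0.0017 0.0091]
ring [ 0.2321  0.0016 -0.0844]
post [ 0.2261  0.0008 -0.1155]
p2 [ 0.2261  0.055  -0.1151]
p3 [ 0.2261  0.1092 -0.1152]
```

```bash
python3 - <<'E'
from meas import *
c=manip.calibration('scene')
for u,v in [(192,270),(288,199),(255,225),(230,242)]: print(u,v,onz(c,u,v,0).round(3))
o,d=ray(c,286,148);
P=onz(c,288,199,0);print('top at x,y',[ (o+d*t).round(3) for t in np.linspace(.9,1.4,6)])
c=manip.calibration('side')
for u,v in [(262,212),(215,245)]: print(onz(c,u,v,0).round(3))
cw=manip.calibration('wrist');print('cam',-np.array(cw['R']).T@cw['t'], 'top-ray z0',onz(cw,320,0,0))
E
```

```text
192 270 [0.73  0.265 0.   ]
288 199 [ 0.728 -0.089 -0.   ]
255 225 [0.724 0.049 0.   ]
230 242 [0.729 0.137 0.   ]
top at x,y [array([0.551, 0.069, 0.342]), array([0.612, 0.011, 0.284]), array([ 0.673, -0.047,  0.226]), array([ 0.735, -0.106,  0.168]), array([ 0.796, -0.164,  0.109]), array([ 0.857, -0.222,  0.051])]
[ 0.768 -0.162  0.   ]
[0.772 0.064 0.   ]
cam [0.60217369 0.04476979 0.22132461] top-ray z0 [ 6.73229194e-01  4.25511829e-02 -2.77555756e-17]
```

View pics/s6.png

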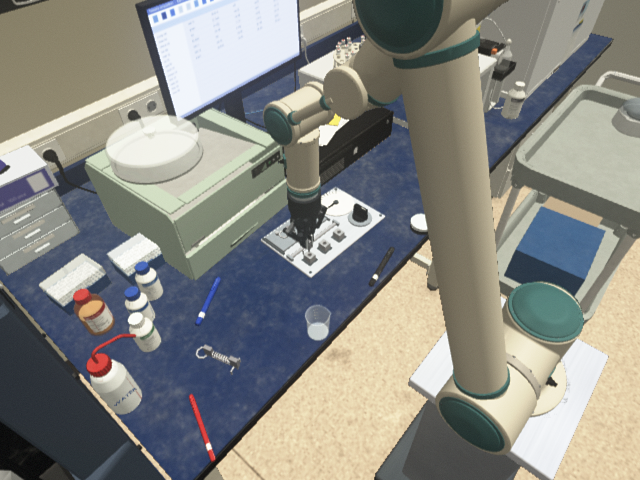

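Emit:
arm_command:
  targets:
    - {"dp": [0, 0, -0.032], "turn": [0, 0, 0], "grip": -0.4}
    - {"dp": [0, 0, -0.031], "turn": [0, 0, 0], "grip": -0.4}
    - {"dp": [0, 0, 0], "turn": [0, 0, 0], "grip": -0.4}
    - {"dp": [0.02, 0, 0], "turn": [0, 0, 0], "grip": -0.4}
    - {"dp": [0.015, 0, 0], "turn": [0, 0, 0], "grip": -0.4}
    - {"dp": [0.007, 0, 0], "turn": [0, 0, 0], "grip": -0.4}
    - {"dp": [0, 0, 0], "turn": [0, 0, 0], "grip": -0.4}

```text
clock: 8.6
position: [0.5851, 0.0473, 0.2099]
ee_rot: [0.019, -0.705, 0.019, 0.708]
contact_force: [-0.1, -0.6, 0.6]
width: 0.0253
```

```bash
python3 - <<'E'
from h import *
st()
im=snap('wrist','w9.png')
E
```

```text
pos [0.5851 0.0473 0.2099] w 0.0253 t 8.6 F [-0.1 -0.6  0.6] yaw -3.15 tilt toolx [-0.004  0.    -1.   ]
```

View pics/w9.png

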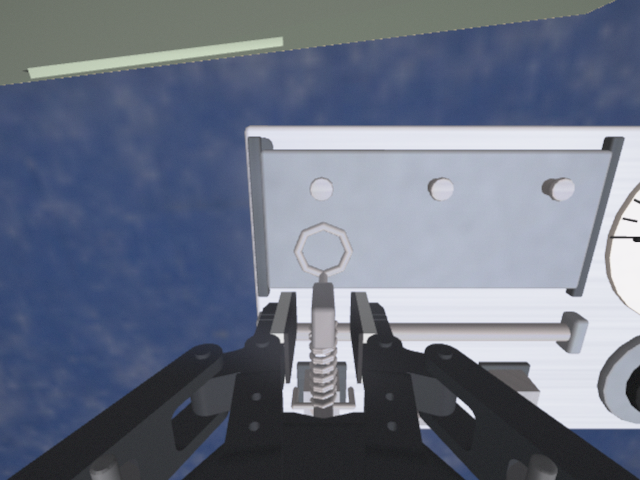

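The eye tab is centred in the jaws, with the ring at (323,250) and post 1 at (321,188). The machine's front edge is at the top of the image and clear. Now I'll close, then lift, tilt and stretch.

Emit:
arm_command:
  targets:
    - {"dp": [0, 0, 0], "turn": [0, 0, 0], "grip": -1}
    - {"dp": [0, 0, 0], "turn": [0, 0, 0], "grip": -1}
    - {"dp": [0, 0, 0], "turn": [0, 0, 0], "grip": -1}
    - {"dp": [0, 0, 0], "turn": [0, 0, 0], "grip": -1}
    - {"dp": [0, 0, 0], "turn": [0, 0, 0], "grip": -1}
  grip_force: 80

```text
clock: 9.15
position: [0.5864, 0.0472, 0.2124]
ee_rot: [-0.019, 0.707, -0.019, -0.706]
contact_force: [-0.9, 0.2, 3.4]
width: 0.0085
```

Emit:
arm_command:
  targets:
    - {"dp": [-0.0026, 0, -0.0033], "turn": [0, 1.5, 0], "grip": -1}
    - {"dp": [-0.0026, 0, -0.0033], "turn": [0, 1.5, 0], "grip": -1}
    - {"dp": [-0.0026, 0, -0.0033], "turn": [0, 1.5, 0], "grip": -1}
    - {"dp": [-0.0026, -0.0008, -0.0033], "turn": [0, 1.5, 0], "grip": -1}
    - {"dp": [0, 0, 0], "turn": [0, 0, 0], "grip": -1}
    - {"dp": [0, 0, 0], "turn": [0, 0, 0], "grip": -1}

```text
clock: 9.75
position: [0.5904, 0.0481, 0.2182]
ee_rot: [-0.019, 0.734, -0.02, -0.679]
contact_force: [-17.8, 1.3, 1.1]
width: 0.0077
```

```bash
python3 - <<'E'
from h import *
st()
im=snap('wrist','w10.png')
im=snap('side','d10.png')
a=cv2.resize(im[190:290,230:390,::-1],None,fx=5,fy=5,interpolation=cv2.INTER_CUBIC);cv2.imwrite('pics/c10.png',a)
E
```

```text
pos [0.5904 0.0481 0.2182] w 0.0077 t 9.75 F [-17.8   1.3   1.1] yaw -3.14 tilt toolx [ 0.077 -0.004 -0.997]
```

View pics/w10.png

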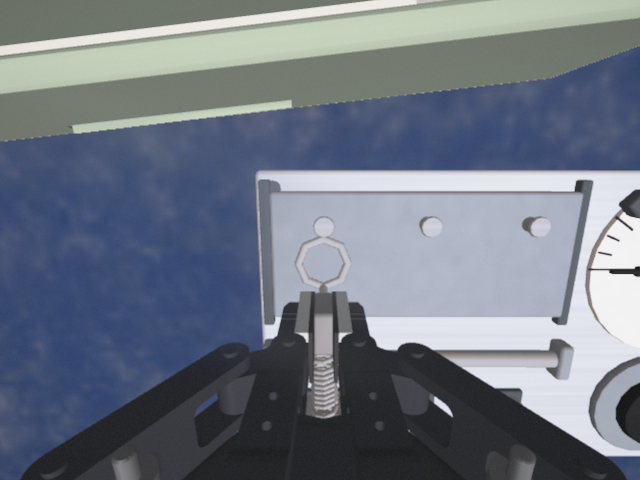

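View pics/c10.png

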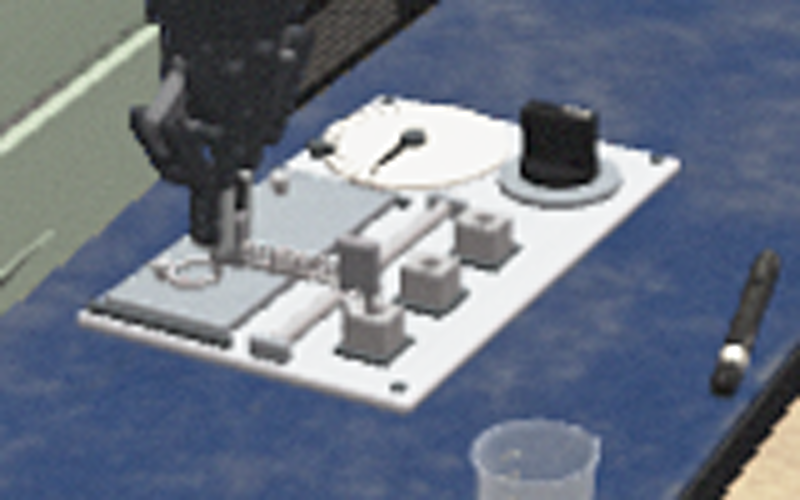

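The ring touched the post because I stretched before it had lifted high enough. The pin end rose and the force reached 18 N. I'll back off and look.

Emit:
arm_command:
  targets:
    - {"dp": [0, 0.0008, 0.0033], "turn": [0, -1.5, 0], "grip": -1}
    - {"dp": [0.0, 0, 0.0033], "turn": [0, -1.5, 0], "grip": -1}
    - {"dp": [0, 0, 0], "turn": [0, 0, 0], "grip": -1}
    - {"dp": [0, 0, 0], "turn": [0, 0, 0], "grip": -1}

```text
clock: 10.25
position: [0.5938, 0.0467, 0.2227]
ee_rot: [-0.019, 0.727, -0.02, -0.686]
contact_force: [0.6, 0.2, -1.2]
width: 0.0079
```

```bash
python3 - <<'E'
from h import *
st()
im=snap('wrist','w11.png')
im=snap('side','d10.png')
a=cv2.resize(im[190:290,230:390,::-1],None,fx=5,fy=5,interpolation=cv2.INTER_CUBIC);cv2.imwrite('pics/c11.png',a)
E
```

```text
pos [0.5938 0.0467 0.2227] w 0.0079 t 10.25 F [ 0.6  0.2 -1.2] yaw -3.14 tilt toolx [ 0.057 -0.003 -0.998]
```

View pics/w11.png

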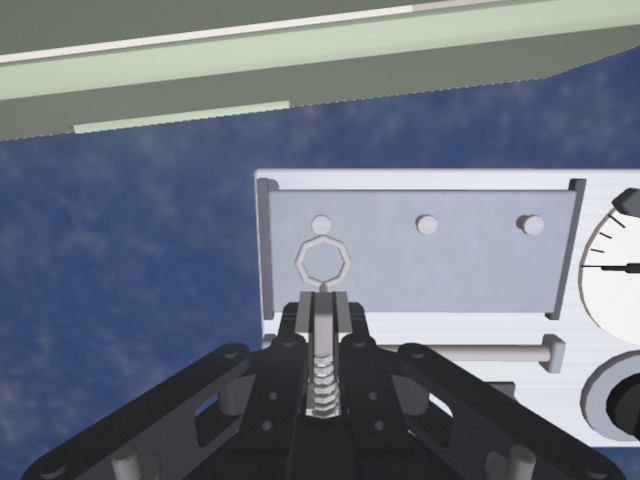

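View pics/c11.png

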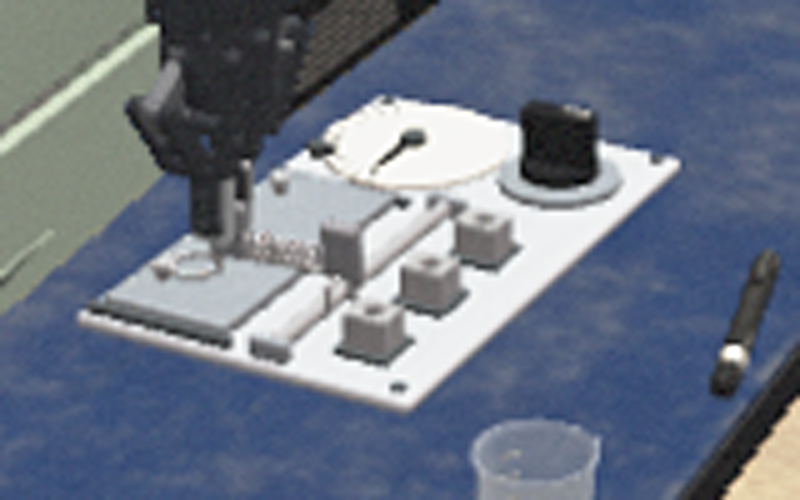

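The pin has come out of lug 1, but the spring is still held by its eye tab. I'll lift, level the tool and look at the spring's tilt.

Emit:
arm_command:
  targets:
    - {"dp": [-0.02, 0, 0.0], "turn": [0, 0, 0], "grip": -1}
    - {"dp": [-0.02, 0, 0], "turn": [0, 0, 0], "grip": -1}
    - {"dp": [-0.01, 0, 0.0], "turn": [0, -3.3, 0], "grip": -1}
    - {"dp": [0, 0, 0.03], "turn": [0, 0, 0], "grip": -1}
    - {"dp": [0, 0, 0.01], "turn": [0, 0, 0], "grip": -1}
    - {"dp": [0, 0, 0], "turn": [0, 0, 0], "grip": -1}
    - {"dp": [0, 0, 0], "turn": [0, 0, 0], "grip": -1}

```text
clock: 11.05
position: [0.5506, 0.0491, 0.2723]
ee_rot: [0.019, -0.706, 0.019, 0.708]
contact_force: [1.0, -0.6, -1.1]
width: 0.0078
```

```bash
python3 - <<'E'
from h import *
st()
w=snap('wrist','w12.png')
im=snap('side','d12.png');sc=snap('scene','s12.png')
a=cv2.resize(im[170:290,230:390,::-1],None,fx=5,fy=5,interpolation=cv2.INTER_CUBIC);cv2.imwrite('pics/c12.png',a)
a=cv2.resize(w[220:480,200:440,::-1],None,fx=2.3,fy=2.3,interpolation=cv2.INTER_CUBIC);cv2.imwrite('pics/c13.png',a)
E
```

```text
pos [0.5506 0.0491 0.2723] w 0.0078 t 11.05 F [ 1.  -0.6 -1.1] yaw -3.15 tilt toolx [-0.003  0.    -1.   ]
```

View pics/c13.png

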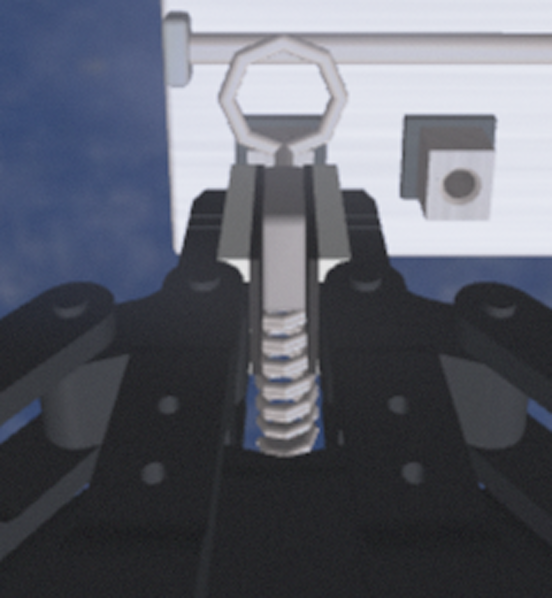

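View pics/c12.png

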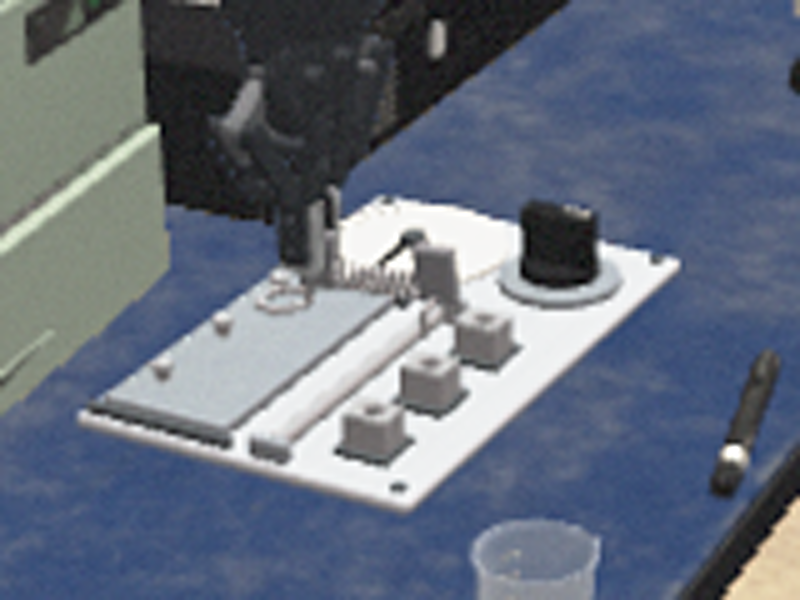

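The spring pivoted about 6° in the grip, pin end up. The cleanest fix is to set it back on the bench and regrip it by the pin tab.

Emit:
arm_command:
  targets:
    - {"dp": [0, -0.037, 0.0], "turn": [0, 0, 0], "grip": -1}
    - {"dp": [0, -0.037, 0], "turn": [0, 0, 0], "grip": -1}
    - {"dp": [0, -0.037, 0.0], "turn": [0, 3, 0], "grip": -1}
    - {"dp": [0, -0.037, 0], "turn": [0, 3, 0], "grip": -1}
    - {"dp": [0, -0.037, 0.01], "turn": [0, 0, 0], "grip": -1}
    - {"dp": [0.03, 0, 0.005], "turn": [0, 0, 0], "grip": -1}
    - {"dp": [0.03, 0, 0], "turn": [0, 0, 0], "grip": -1}
    - {"dp": [0, 0, 0], "turn": [0, 0, 0], "grip": -1}

```text
clock: 12.0
position: [0.5498, 0.2345, 0.2069]
ee_rot: [-0.017, 0.738, -0.021, -0.674]
contact_force: [-1.1, -1.1, -1.6]
width: 0.0079
```

```bash
python3 - <<'E'
from h import *
st()
im=snap('side','d13.png')
a=cv2.resize(im[200:360,200:400,::-1],None,fx=4,fy=4,interpolation=cv2.INTER_CUBIC)[:600];cv2.imwrite('pics/c14.png',a)
E
```

```text
pos [0.5498 0.2345 0.2069] w 0.0079 t 12.0 F [-1.1 -1.1 -1.6] yaw -3.1 tilt toolx [ 0.091 -0.008 -0.996]
```

View pics/c14.png

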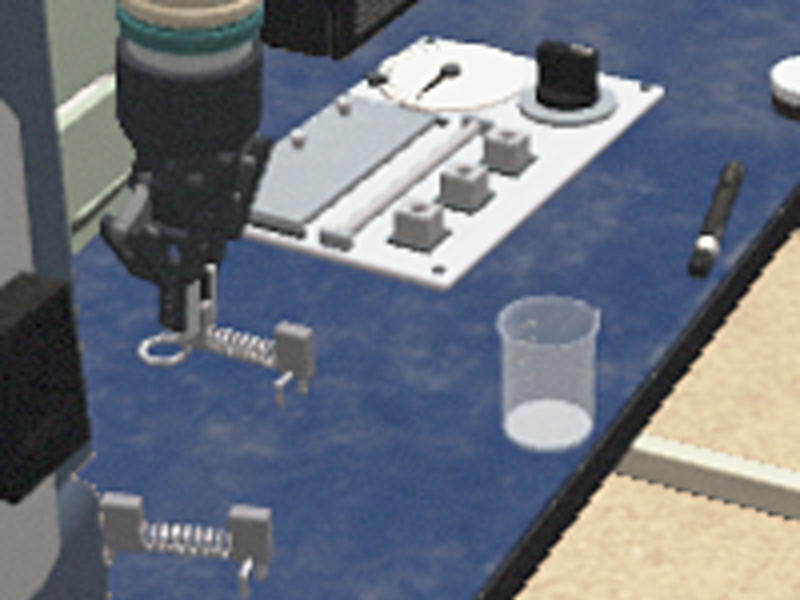

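Emit:
arm_command:
  targets:
    - {"dp": [0.008, 0, 0], "turn": [0, 0, 0], "grip": -1}
    - {"dp": [0.004, 0, 0], "turn": [0, 0, 0], "grip": -1}
    - {"dp": [0, 0, 0], "turn": [0, 0, 0], "grip": -1}

```text
clock: 12.35
position: [0.5527, 0.2341, 0.1994]
ee_rot: [-0.019, 0.741, -0.021, -0.671]
contact_force: [-0.9, 0.5, -1.3]
width: 0.008
```

Emit:
arm_command:
  targets:
    - {"dp": [0.003, 0, 0], "turn": [0, 0, 0], "grip": -1}
    - {"dp": [0, 0, 0], "turn": [0, 0, 0], "grip": -1}
    - {"dp": [0, 0, 0], "turn": [0, 0, 0], "grip": -1}

```text
clock: 12.65
position: [0.5527, 0.2343, 0.1963]
ee_rot: [-0.018, 0.741, -0.02, -0.671]
contact_force: [0.1, 0.4, -1.2]
width: 0.008
```

Emit:
arm_command:
  targets:
    - {"dp": [0.003, 0, 0], "turn": [0, 0, 0], "grip": -1}
    - {"dp": [0.002, 0, 0], "turn": [0, 0, 0], "grip": -1}
    - {"dp": [0, 0, 0], "turn": [0, 0, 0], "grip": -1}
    - {"dp": [0, 0, 0], "turn": [0, 0, 0], "grip": -1}

```text
clock: 13.05
position: [0.553, 0.2344, 0.1943]
ee_rot: [-0.019, 0.742, -0.02, -0.67]
contact_force: [-5.7, -2.2, 20.0]
width: 0.0081
```

```bash
python3 - <<'E'
from h import *
st()
im=snap('side','d14.png')
a=cv2.resize(im[250:330,220:340,::-1],None,fx=6,fy=6,interpolation=cv2.INTER_CUBIC)[:600];cv2.imwrite('pics/c15.png',a)
E
```

```text
pos [0.553  0.2344 0.1943] w 0.0081 t 13.05 F [-5.7 -2.2 20. ] yaw -3.14 tilt toolx [ 0.101 -0.005 -0.995]
```

View pics/c15.png

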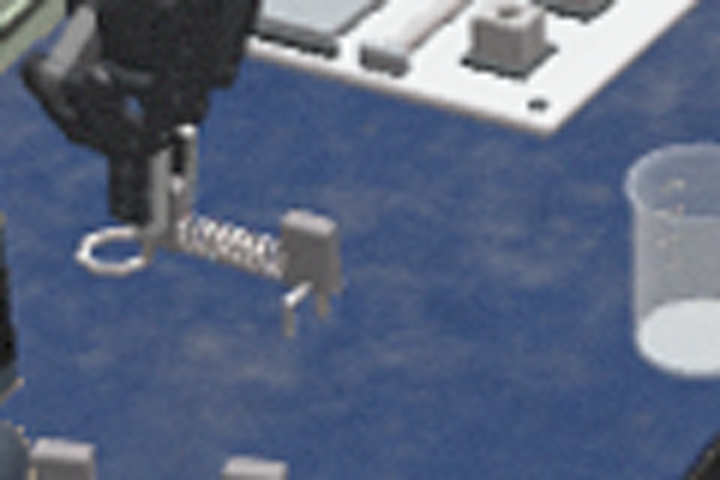

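Emit:
arm_command:
  targets:
    - {"dp": [-0.001, 0, 0], "turn": [0, 0, 0], "grip": -0.6}
    - {"dp": [0, 0, 0], "turn": [0, 0, 0], "grip": -0.4}
    - {"dp": [-0.01, 0, 0], "turn": [0, 0, 0], "grip": -0.3}
    - {"dp": [-0.035, 0, 0], "turn": [0, 0, 0], "grip": -0.3}
    - {"dp": [-0.035, 0, 0], "turn": [0, 0, 0], "grip": -0.3}
    - {"dp": [0, 0, 0], "turn": [0, -5.8, 0], "grip": -0.3}
    - {"dp": [0, 0, 0.04], "turn": [0, 0, 0], "grip": -0.3}
    - {"dp": [0, 0, 0.01], "turn": [0, 0, 0], "grip": -0.3}

```text
clock: 13.9
position: [0.4922, 0.2373, 0.2715]
ee_rot: [0.019, -0.705, 0.02, 0.709]
contact_force: [-0.1, -0.2, -0.3]
width: 0.0298
```

Emit:
arm_command:
  targets:
    - {"dp": [0, 0, 0.015], "turn": [0, 0, 0], "grip": -0.3}
    - {"dp": [0, 0, 0], "turn": [0, 0, 0], "grip": -0.3}
    - {"dp": [0, 0, 0], "turn": [0, 0, 0], "grip": -0.3}

```text
clock: 14.2
position: [0.4805, 0.2385, 0.272]
ee_rot: [0.019, -0.707, 0.019, 0.707]
contact_force: [-0.0, 0.9, 0.6]
width: 0.0301
```

```bash
python3 - <<'E'
from h import *
st()
w=snap('wrist','w15.png')
E
```

```text
pos [0.4805 0.2385 0.272 ] w 0.0301 t 14.2 F [-0.   0.9  0.6] yaw -3.12 tilt toolx [-0.  0. -1.]
```

View pics/w15.png

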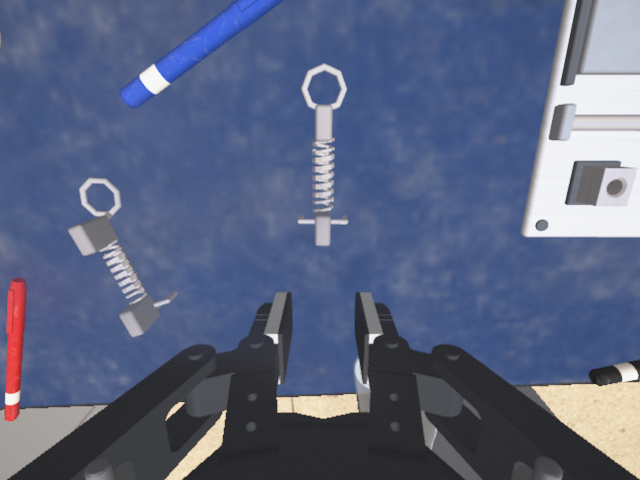

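Spring A stands upright again, in line with the tool: pin tab (323,231), eye (324,88).

```bash
cat >> meas.py <<'E'
def tool(pts):
    c=manip.calibration('wrist');s,M=st();p=s['position']
    for n,u,v,z in pts: print(n,(M.T@(onz(c,u,v,z)-p)).round(4))
E
python3 - <<'E'
from meas import *
im=cv2.imread('pics/w15.png')
cv2.imwrite('pics/c16.png',cv2.resize(im[50:260,280:370],None,fx=2.85,fy=2.85,interpolation=cv2.INTER_CUBIC))
tool([('et0',324,106,.04),('et1',324,139,.04),('p0',322.5,217,.04),('p1',322.5,245,.04),('ring',324.5,88.5,.003)])
E
```

```text
pos [0.4809 0.2385 0.272 ] w 0.0299 t 14.25 F [ 0.3 -0.1 -0.2] yaw -3.14 tilt toolx [ 0.  0. -1.]
et0 [ 0.232   0.0022 -0.0939]
et1 [ 0.232   0.0022 -0.0764]
p0 [ 0.232   0.0014 -0.0307]
p1 [ 0.232   0.0014 -0.0126]
ring [ 0.269   0.0026 -0.107 ]
```

View pics/c16.png

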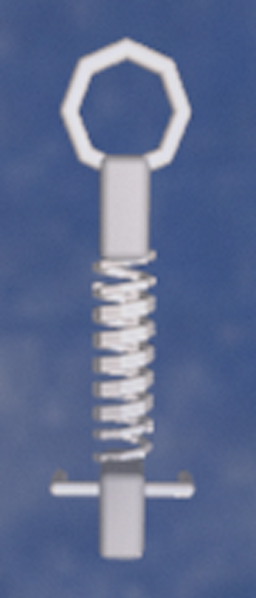

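Emit:
arm_command:
  targets:
    - {"dp": [0, 0, -0.0215], "turn": [0, 0, 0], "grip": -0.4}
    - {"dp": [0, 0, 0], "turn": [0.7, 0, 0], "grip": -0.4}
    - {"dp": [0.03, 0, 0], "turn": [0, 0, 0], "grip": -0.4}
    - {"dp": [0.03, 0, 0], "turn": [0, 0, 0], "grip": -0.4}
    - {"dp": [0.021, 0, 0], "turn": [0, 0, 0], "grip": -0.4}
    - {"dp": [0, 0, 0], "turn": [0, 0, 0], "grip": -0.4}

```text
clock: 14.85
position: [0.5013, 0.237, 0.1891]
ee_rot: [0.024, -0.705, 0.024, 0.708]
contact_force: [-0.6, -0.3, 1.3]
width: 0.0257
```

Emit:
arm_command:
  targets:
    - {"dp": [0, 0, 0], "turn": [0, 0, 0], "grip": -1}
    - {"dp": [0, 0, 0], "turn": [0, 0, 0], "grip": -1}
    - {"dp": [0, 0, 0], "turn": [0, 0, 0], "grip": -1}
    - {"dp": [0, 0, 0], "turn": [0, 0, 0], "grip": -1}
    - {"dp": [0, 0, 0], "turn": [0, 0, 0], "grip": -1}
  grip_force: 60

```text
clock: 15.35
position: [0.5015, 0.2372, 0.1908]
ee_rot: [0.024, -0.706, 0.024, 0.707]
contact_force: [-0.9, -0.5, -1.7]
width: 0.0086
```

```bash
python3 - <<'E'
from h import *
st()
w=snap('wrist','w16.png')
E
```

```text
pos [0.5015 0.2372 0.1908] w 0.0086 t 15.35 F [-0.9 -0.5 -1.7] yaw -3.85 tilt toolx [-0.002  0.    -1.   ]
```

View pics/w16.png

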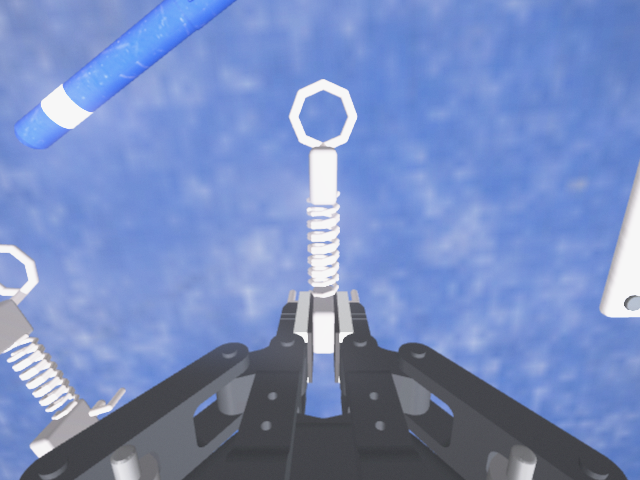

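Emit:
arm_command:
  targets:
    - {"dp": [-0.03, 0, 0], "turn": [0, 0, 0], "grip": -1}
    - {"dp": [-0.041, 0, 0], "turn": [0, 0, 0], "grip": -1}
    - {"dp": [0, 0, 0], "turn": [-0.7, 0, 0], "grip": -1}
    - {"dp": [0, 0.0309, -0.0051], "turn": [0, 0, 0], "grip": -1}
    - {"dp": [0, 0.0309, -0.0051], "turn": [0, 0, 0], "grip": -1}
    - {"dp": [0, 0.0309, -0.0051], "turn": [0, 0, 0], "grip": -1}
    - {"dp": [0, 0.0309, -0.0051], "turn": [0, 0, 0], "grip": -1}
    - {"dp": [0, 0.0309, -0.0051], "turn": [0, 0, 0], "grip": -1}

```text
clock: 16.2
position: [0.5183, 0.0803, 0.2612]
ee_rot: [0.019, -0.706, 0.019, 0.708]
contact_force: [0.1, 0.0, -0.1]
width: 0.0088
```

Emit:
arm_command:
  targets:
    - {"dp": [0.015, 0.0309, -0.0051], "turn": [0, 0, 0], "grip": -1}
    - {"dp": [0.015, 0, 0], "turn": [0, 0, 0], "grip": -1}
    - {"dp": [0, 0, 0], "turn": [0, 0, 0], "grip": -1}
    - {"dp": [0, 0, 0], "turn": [0, 0, 0], "grip": -1}
    - {"dp": [0, 0, 0], "turn": [0, 0, 0], "grip": -1}

```text
clock: 16.7
position: [0.5221, 0.0509, 0.2321]
ee_rot: [0.019, -0.707, 0.019, 0.707]
contact_force: [1.1, 0.3, -0.2]
width: 0.0089
```

```bash
python3 - <<'E'
from h import *
st()
w=snap('wrist','w17.png')
E
```

```text
pos [0.5221 0.0509 0.2321] w 0.0089 t 16.7 F [ 1.1  0.3 -0.2] yaw -3.1 tilt toolx [-0.001  0.    -1.   ]
```

View pics/w17.png

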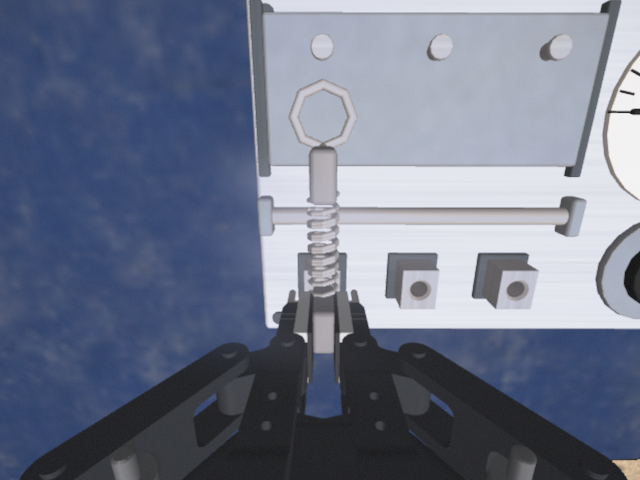

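Emit:
arm_command:
  targets:
    - {"dp": [0.006, 0, 0], "turn": [0, 0, 0], "grip": -1}
    - {"dp": [0.006, 0, 0], "turn": [0, 0, 0], "grip": -1}
    - {"dp": [0.003, 0, 0], "turn": [0, 0, 0], "grip": -1}
    - {"dp": [0, 0, 0], "turn": [0, 0, 0], "grip": -1}
    - {"dp": [0, 0, 0], "turn": [0, 0, 0], "grip": -1}

```text
clock: 17.25
position: [0.5219, 0.0504, 0.2165]
ee_rot: [0.019, -0.706, 0.019, 0.708]
contact_force: [0.3, -0.4, -0.5]
width: 0.0085
```

Emit:
arm_command:
  targets:
    - {"dp": [0.002, 0, 0], "turn": [0, 0, 0], "grip": -1}
    - {"dp": [0.002, 0, 0], "turn": [0, 0, 0], "grip": -1}
    - {"dp": [0.002, 0, 0], "turn": [0, 0, 0], "grip": -1}
    - {"dp": [0, 0, 0], "turn": [0, 0, 0], "grip": -1}

```text
clock: 17.65
position: [0.5217, 0.0503, 0.2103]
ee_rot: [0.019, -0.706, 0.019, 0.708]
contact_force: [0.4, 0.9, 0.5]
width: 0.0085
```

Emit:
arm_command:
  targets:
    - {"dp": [0.0015, 0, 0], "turn": [0, 0, 0], "grip": -1}
    - {"dp": [0, 0, 0], "turn": [0, 0, 0], "grip": -1}
    - {"dp": [0, 0, 0], "turn": [0, 0, 0], "grip": -0.6}
    - {"dp": [0, 0, 0], "turn": [0, 0, 0], "grip": -0.4}
    - {"dp": [-0.01, 0, 0], "turn": [0, 0, 0], "grip": -0.4}
    - {"dp": [-0.03, 0, 0], "turn": [0, 0, 0], "grip": -0.4}
    - {"dp": [0, 0, 0], "turn": [0, 0, 0], "grip": -0.4}
    - {"dp": [0, 0, 0], "turn": [0, 0, 0], "grip": -0.4}

```text
clock: 18.45
position: [0.5223, 0.0504, 0.2504]
ee_rot: [-0.019, 0.707, -0.019, -0.706]
contact_force: [0.2, 0.4, -0.9]
width: 0.0254
```

```bash
python3 - <<'E'
from h import *
st()
w=snap('wrist','w18.png');im=snap('side','d18.png')
a=cv2.resize(w[50:310,250:400,::-1],None,fx=2.3,fy=2.3,interpolation=cv2.INTER_CUBIC)
b=cv2.resize(im[190:290,230:330,::-1],None,fx=4.5,fy=4.5,interpolation=cv2.INTER_CUBIC)
o=np.zeros((598,795,3),np.uint8);o[:598,:345]=a;o[:450,345:795]=b;cv2.imwrite('pics/c18.png',o)
E
```

```text
pos [0.5223 0.0504 0.2504] w 0.0254 t 18.45 F [ 0.2  0.4 -0.9] yaw -3.14 tilt toolx [ 0.001 -0.    -1.   ]
```

View pics/c18.png

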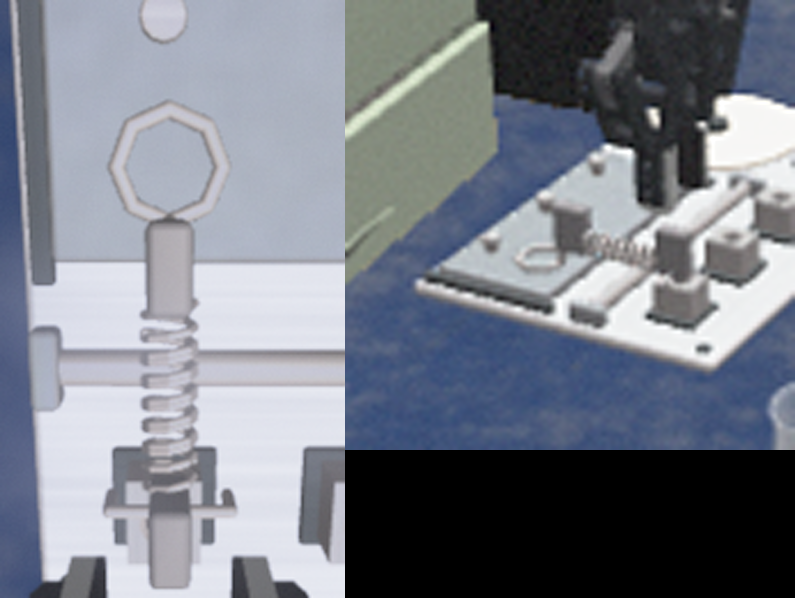

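```bash
python3 - <<'E'
from meas import *
tool([('et0',250+169/2.3,50+221/2.3,.058),('et1',250+169/2.3,50+313/2.3,.058),('pt0',250+170/2.3,50+514/2.3,.058),('pt1',250+170/2.3,50+586/2.3,.058),('ring',250+170/2.3,50+164/2.3,.020),('post',250+164/2.3,50+14/2.3,.027)])
E
```

```text
pos [0.5215 0.0504 0.249 ] w 0.026 t 18.55 F [-0.1  0.8 -0.6] yaw -3.14 tilt toolx [-0.002  0.    -1.   ]
et0 [ 0.1908  0.0019 -0.0739]
et1 [ 0.1908  0.0019 -0.0557]
pt0 [ 0.1909  0.0022 -0.0108]
pt1 [0.191  0.0022 0.0073]
ring [ 0.2287  0.0021 -0.0858]
post [ 0.2217  0.0008 -0.1165]
```

Emit:
arm_command:
  targets:
    - {"dp": [0, 0.0005, -0.035], "turn": [0, 0, 0], "grip": -0.4}
    - {"dp": [0, 0, -0.03], "turn": [0, 0, 0], "grip": -0.4}
    - {"dp": [0, 0, 0], "turn": [0, 0, 0], "grip": -0.4}
    - {"dp": [0.02, 0, 0], "turn": [0, 0, 0], "grip": -0.4}
    - {"dp": [0.015, 0, 0], "turn": [0, 0, 0], "grip": -0.4}
    - {"dp": [0.006, 0, 0], "turn": [0, 0, 0], "grip": -0.4}
    - {"dp": [0, 0, 0], "turn": [0, 0, 0], "grip": -0.4}

```text
clock: 19.25
position: [0.5857, 0.0463, 0.2066]
ee_rot: [0.019, -0.705, 0.019, 0.709]
contact_force: [-0.7, -0.7, 0.8]
width: 0.0253
```

Emit:
arm_command:
  targets:
    - {"dp": [0, 0, 0], "turn": [0, 0, 0], "grip": -1}
    - {"dp": [0, 0, 0], "turn": [0, 0, 0], "grip": -1}
    - {"dp": [0, 0, 0], "turn": [0, 0, 0], "grip": -1}
    - {"dp": [0, 0, 0], "turn": [0, 0, 0], "grip": -1}
    - {"dp": [0, 0, 0], "turn": [0, 0, 0], "grip": -1}
  grip_force: 90

```text
clock: 19.75
position: [0.5869, 0.0463, 0.2085]
ee_rot: [0.019, -0.707, 0.019, 0.707]
contact_force: [0.6, -0.2, 0.4]
width: 0.0079
```

```bash
python3 - <<'E'
from meas import *
s,M=st()
# plan: rotate about pin underside; pin located from TCP: along -toolz... in plane coords (X=frame x, Z up)
p=np.array([0.0,0.0]); T0=np.array([0.068, s['position'][2]-0.018])
import math
def pose(th,st_):
    th=math.radians(th); c,sn=math.cos(th),math.sin(th)
    v=T0+[st_,0]
    return np.array([c*v[0]-sn*v[1], sn*v[0]+c*v[1]])
prev=pose(0,0);pth=0
for th,stx in [(2.1,0),(4.2,0),(6.3,0),(8.4,0),(8.0,5),(7.6,10),(7.2,15),(6.8,20),(6.6,25),(6.4,30),(6.3,34)]:
    n=pose(th,stx);d=n-prev;a=math.radians((th+pth)/2)
    # tool x dir (down, leaning +X): (sin a,-cos a); tool z = -(cos a, sin a)
    print(th,stx,'dpx %.4f dpz %.4f turn %.2f'%(d@[math.sin(a),-math.cos(a)], -(d@[math.cos(a),math.sin(a)]),th-pth),'eye z rise %.4f x %.4f'%((.09+stx)*math.sin(math.radians(th)),(.09+stx)*math.cos(math.radians(th))))
    prev=n;pth=th
E
```

```text
pos [0.5869 0.0463 0.2085] w 0.0079 t 19.75 F [ 0.6 -0.2  0.4] yaw -3.14 tilt toolx [-0.001 -0.    -1.   ]
2.1 0 dpx -0.0025 dpz 0.0070 turn 2.10 eye z rise 0.0033 x 0.0899
4.2 0 dpx -0.0025 dpz 0.0070 turn 2.10 eye z rise 0.0066 x 0.0898
6.3 0 dpx -0.0025 dpz 0.0070 turn 2.10 eye z rise 0.0099 x 0.0895
8.4 0 dpx -0.0025 dpz 0.0070 turn 2.10 eye z rise 0.0131 x 0.0890
8.0 5 dpx 0.0179 dpz -5.0013 turn -0.40 eye z rise 0.7084 x 5.0405
7.6 10 dpx 0.0528 dpz -5.0013 turn -0.40 eye z rise 1.3345 x 10.0014
7.2 15 dpx 0.0877 dpz -5.0013 turn -0.40 eye z rise 1.8913 x 14.9710
6.8 20 dpx 0.1226 dpz -5.0013 turn -0.40 eye z rise 2.3787 x 19.9487
6.6 25 dpx 0.0788 dpz -5.0007 turn -0.20 eye z rise 2.8838 x 24.9237
6.4 30 dpx 0.0962 dpz -5.0007 turn -0.20 eye z rise 3.3541 x 29.9025
6.3 34 dpx 0.0560 dpz -4.0003 turn -0.10 eye z rise 3.7408 x 33.8841
```

Emit:
arm_command:
  targets:
    - {"dp": [-0.0025, 0, 0.007], "turn": [0, 2.1, 0], "grip": -1}
    - {"dp": [-0.0025, 0, 0.007], "turn": [0, 2.1, 0], "grip": -1}
    - {"dp": [-0.0025, 0, 0.007], "turn": [0, 2.1, 0], "grip": -1}
    - {"dp": [-0.0025, 0, 0.007], "turn": [0, 2.1, 0], "grip": -1}
    - {"dp": [0, 0, 0], "turn": [0, 0, 0], "grip": -1}
    - {"dp": [0, 0, 0], "turn": [0, 0, 0], "grip": -1}

```text
clock: 20.35
position: [0.558, 0.0479, 0.2168]
ee_rot: [-0.018, 0.756, -0.021, -0.654]
contact_force: [-1.5, -0.9, 1.9]
width: 0.0082
```

```bash
cat > look.py <<'E'
from h import *
import sys
k=sys.argv[1]
st()
w=snap('wrist','w%s.png'%k);im=snap('side','d%s.png'%k)
a=cv2.resize(w[120:440,200:440,::-1],None,fx=1.6,fy=1.6,interpolation=cv2.INTER_CUBIC)
b=cv2.resize(im[190:290,230:330,::-1],None,fx=4.1,fy=4.1,interpolation=cv2.INTER_CUBIC)
o=np.zeros((512,794,3),np.uint8);o[:512,:384]=a;o[:410,384:794]=b;cv2.imwrite('pics/c%s.png'%k,o)
E
python3 look.py 20
```

```text
pos [0.558  0.0479 0.2168] w 0.0082 t 20.35 F [-1.5 -0.9  1.9] yaw -3.15 tilt toolx [ 0.143 -0.008 -0.99 ]
```

View pics/c20.png

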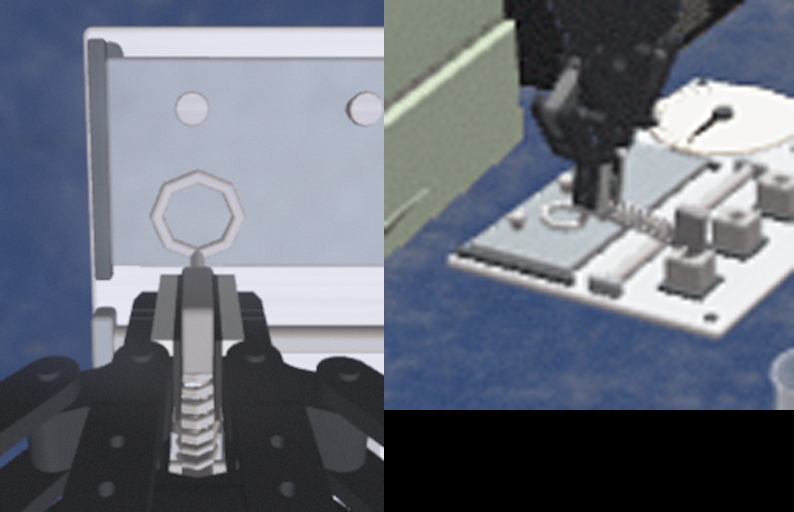

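Emit:
arm_command:
  targets:
    - {"dp": [0, 0, -0.005], "turn": [0, 0, 0], "grip": -1}
    - {"dp": [0, 0, -0.006], "turn": [0, 0, 0], "grip": -1}
    - {"dp": [0, 0, -0.006], "turn": [0, 0, 0], "grip": -1}
    - {"dp": [0, 0, -0.006], "turn": [0, 0, 0], "grip": -1}
    - {"dp": [0, -0.0012, -0.006], "turn": [0, 0, 0], "grip": -1}
    - {"dp": [0, 0, 0], "turn": [0, 0, 0], "grip": -1}
    - {"dp": [0, 0, 0], "turn": [0, 0, 0], "grip": -1}

```text
clock: 21.15
position: [0.5858, 0.0475, 0.2193]
ee_rot: [-0.018, 0.754, -0.021, -0.656]
contact_force: [-6.5, 0.1, -0.2]
width: 0.008
```

```bash
python3 look.py 21
```

```text
pos [0.5858 0.0475 0.2193] w 0.008 t 21.15 F [-6.5  0.1 -0.2] yaw -3.13 tilt toolx [ 0.138 -0.008 -0.99 ]
```

View pics/c21.png

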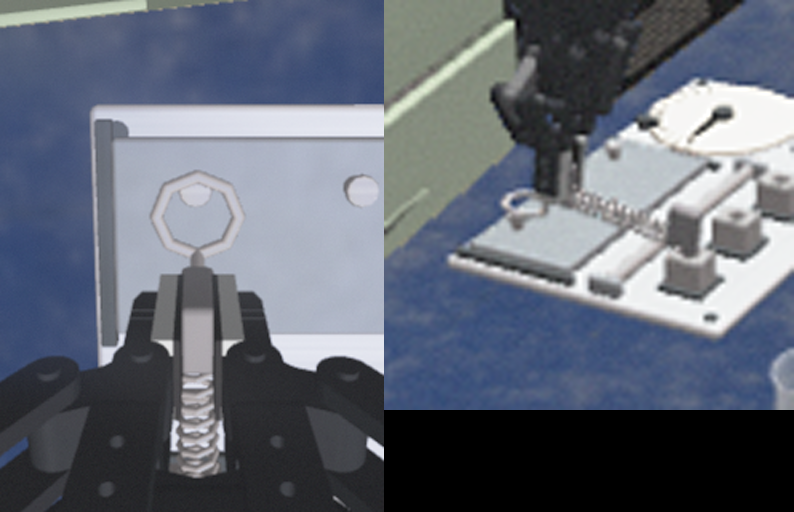

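```bash
python3 - <<'E'
from meas import *
c=manip.calibration('wrist')
R=onz(c,323.75,253.75,.036);P=onz(c,321.9,239.4,.027);d=P-R;print(R,P,d@fx,d@fy)
E
```

```text
[0.63362391 0.04277305 0.036     ] [0.63937052 0.04340387 0.027     ] 0.005708936822674534 0.000910793855052559
```

Emit:
arm_command:
  targets:
    - {"dp": [0, -0.0009, -0.005], "turn": [0, 0, 0], "grip": -1}
    - {"dp": [0, 0, 0], "turn": [0, 0, 0], "grip": -1}
    - {"dp": [0.0036, 0, -0.007], "turn": [0, -2.1, 0], "grip": -1}
    - {"dp": [0.0036, 0, -0.007], "turn": [0, -2.1, 0], "grip": -1}
    - {"dp": [0, 0, 0], "turn": [0, 0, 0], "grip": -1}
    - {"dp": [0, 0, 0], "turn": [0, 0, 0], "grip": -1}

```text
clock: 21.85
position: [0.6053, 0.0471, 0.2143]
ee_rot: [-0.018, 0.729, -0.02, -0.684]
contact_force: [-8.0, -0.8, 1.0]
width: 0.008
```

```bash
python3 look.py 22
```

```text
pos [0.6053 0.0471 0.2143] w 0.008 t 21.85 F [-8.  -0.8  1. ] yaw -3.11 tilt toolx [ 0.063 -0.005 -0.998]
```

View pics/c22.png

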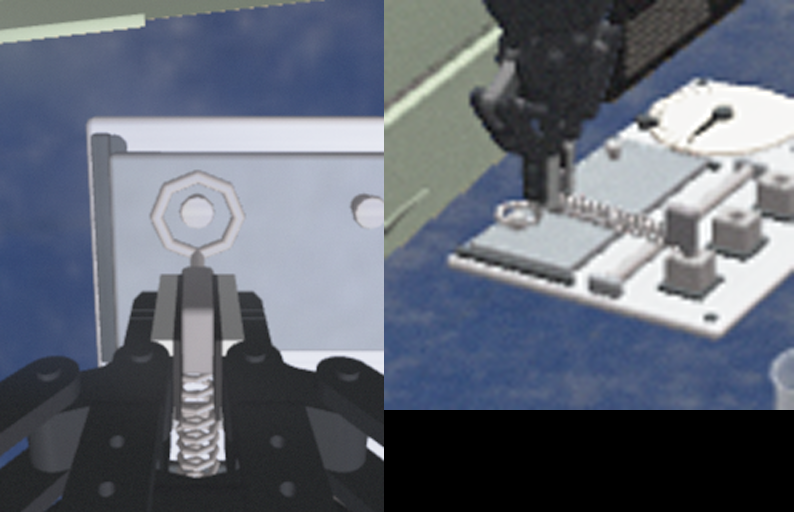

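Ring and post are now concentric at (197,212) in the crop, with 8 N tension. I'll lower the rest.

Emit:
arm_command:
  targets:
    - {"dp": [0.0036, 0, -0.007], "turn": [0, -2.1, 0], "grip": -1}
    - {"dp": [0.0036, 0, -0.005], "turn": [0, -1.5, 0], "grip": -1}
    - {"dp": [0.001, 0, 0], "turn": [0, 0, 0], "grip": -1}
    - {"dp": [0, 0, 0], "turn": [0, 0, 0], "grip": -1}

```text
clock: 22.35
position: [0.6175, 0.0465, 0.2083]
ee_rot: [-0.019, 0.707, -0.02, -0.706]
contact_force: [-9.7, -0.4, 8.0]
width: 0.0083
```

```bash
python3 look.py 23
```

```text
pos [0.6175 0.0465 0.2083] w 0.0083 t 22.35 F [-9.7 -0.4  8. ] yaw -3.12 tilt toolx [ 0.001 -0.001 -1.   ]
```

View pics/c23.png

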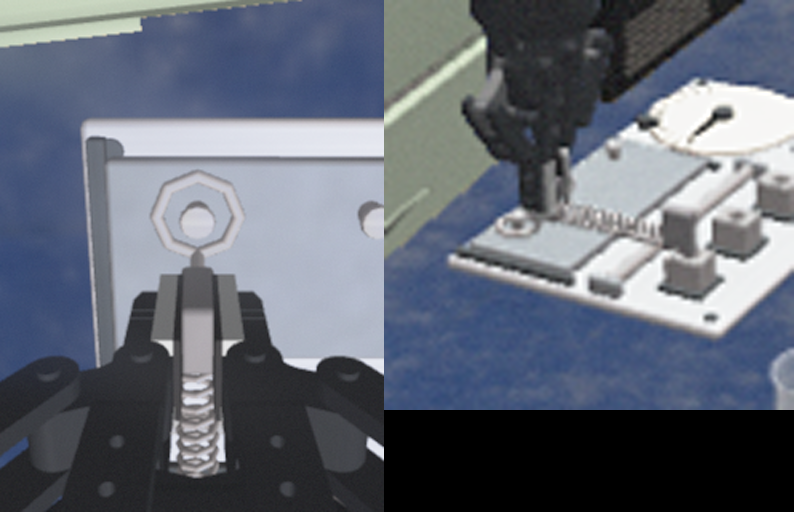

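Emit:
arm_command:
  targets:
    - {"dp": [0, 0, 0.003], "turn": [0, 0, 0], "grip": -1}
    - {"dp": [0, 0, 0.004], "turn": [0, 0, 0], "grip": -1}
    - {"dp": [0, 0, 0], "turn": [0, 0, 0], "grip": -0.6}
    - {"dp": [0, 0, 0], "turn": [0, 0, 0], "grip": -0.4}
    - {"dp": [-0.01, 0, 0], "turn": [0, 0, 0], "grip": -0.3}
    - {"dp": [-0.03, 0, 0], "turn": [0, 0, 0], "grip": -0.3}
    - {"dp": [-0.03, 0, 0], "turn": [0, 0, 0], "grip": -0.3}
    - {"dp": [0, 0, 0.05], "turn": [0, 0, 0], "grip": -0.3}

```text
clock: 23.25
position: [0.5699, 0.0491, 0.2842]
ee_rot: [-0.019, 0.718, -0.02, -0.696]
contact_force: [0.4, 0.5, 0.3]
width: 0.0297
```

Emit:
arm_command:
  targets:
    - {"dp": [0, 0, 0.03], "turn": [0, 0, 0], "grip": -0.3}
    - {"dp": [0, 0, 0], "turn": [0, 0, 0], "grip": -0.3}
    - {"dp": [0, 0, 0], "turn": [0, 0, 0], "grip": -0.3}

```text
clock: 23.55
position: [0.5322, 0.0515, 0.2791]
ee_rot: [-0.019, 0.711, -0.02, -0.702]
contact_force: [1.6, -0.7, 0.3]
width: 0.0301
```

```bash
python3 look.py 24
```

```text
pos [0.5322 0.0515 0.2791] w 0.0301 t 23.55 F [ 1.6 -0.7  0.3] yaw -3.14 tilt toolx [ 0.013 -0.001 -1.   ]
```

View pics/w24.png

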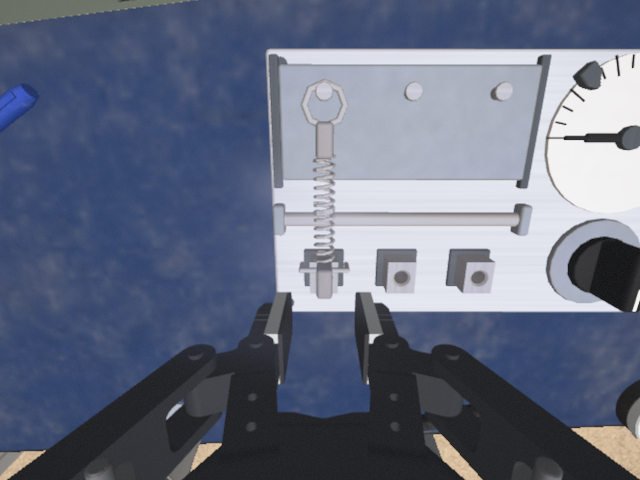

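View pics/c24.png

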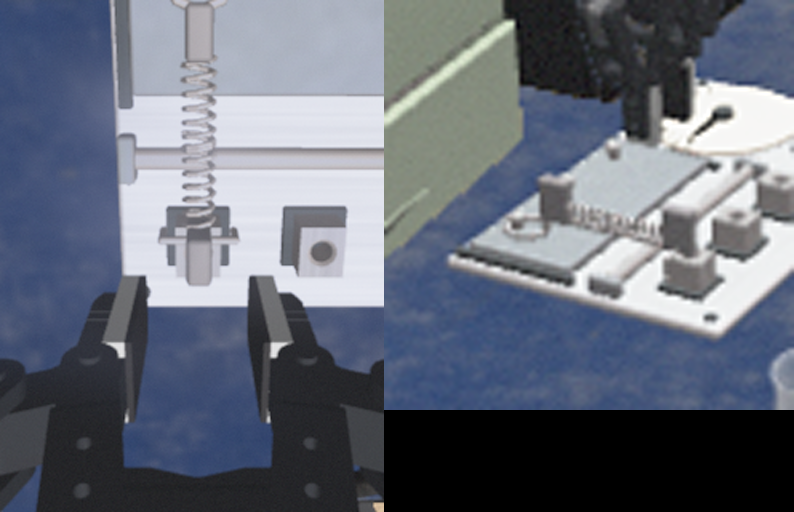

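Spring A is hooked on post 1, with the ring round the post at (324,92). Now spring B.

Emit:
arm_command:
  targets:
    - {"dp": [0, -0.0391, 0.0133], "turn": [0, -0.7, 0], "grip": -0.3}
    - {"dp": [0, -0.0391, 0.0133], "turn": [0, 0, 0], "grip": -0.3}
    - {"dp": [0, -0.0391, 0.0133], "turn": [0, 0, 0], "grip": -0.3}
    - {"dp": [0, -0.0391, 0.0133], "turn": [0, 0, 0], "grip": -0.3}
    - {"dp": [0, -0.0391, 0.0133], "turn": [0, 0, 0], "grip": -0.3}
    - {"dp": [0, -0.0391, 0.0133], "turn": [0, 0, 0], "grip": -0.3}
    - {"dp": [0, -0.0391, 0.0133], "turn": [0, 0, 0], "grip": -0.3}
    - {"dp": [0, -0.0391, 0.0133], "turn": [0, 0, 0], "grip": -0.3}

```text
clock: 24.45
position: [0.4434, 0.372, 0.278]
ee_rot: [0.02, -0.706, 0.019, 0.708]
contact_force: [0.6, 0.3, 0.2]
width: 0.0299
```

Emit:
arm_command:
  targets:
    - {"dp": [0, 0, 0], "turn": [-6.2, 0, 0], "grip": -0.3}
    - {"dp": [0, 0, 0], "turn": [-6.2, 0, 0], "grip": -0.3}
    - {"dp": [0, 0, 0], "turn": [-6.2, 0, 0], "grip": -0.3}
    - {"dp": [0, 0, 0], "turn": [0, 0, 0], "grip": -0.3}
    - {"dp": [0, 0, 0], "turn": [0, 0, 0], "grip": -0.3}

```text
clock: 24.95
position: [0.4435, 0.3701, 0.2778]
ee_rot: [-0.094, -0.7, -0.095, 0.702]
contact_force: [0.8, 2.0, -0.4]
width: 0.0298
```

```bash
python3 look.py 25
```

```text
pos [0.4435 0.3701 0.2778] w 0.0298 t 24.95 F [ 0.8  2.  -0.4] yaw 15.32 tilt toolx [-0.003  0.    -1.   ]
```

View pics/w25.png

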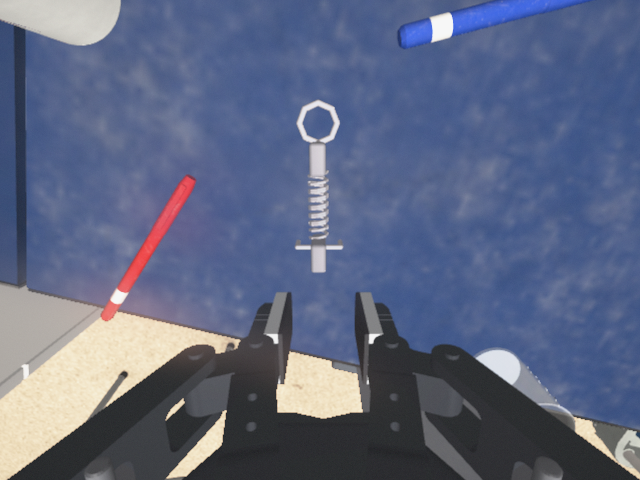

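```bash
python3 - <<'E'
from meas import *
im=cv2.imread('pics/w25.png')
cv2.imwrite('pics/c26.png',cv2.resize(im[90:290,270:370],None,fx=3,fy=3,interpolation=cv2.INTER_CUBIC))
tool([('et0',317.5,143,.04),('et1',317.5,176,.04),('p0',318.5,244,.04),('p1',318.5,271.5,.04),('ring',318,122,.003)])
E
```

```text
pos [0.4432 0.3698 0.2779] w 0.0303 t 25.05 F [ 0.5 -0.2  0.2] yaw 15.35 tilt toolx [-0.003  0.    -1.   ]
et0 [ 0.2377 -0.0018 -0.0735]
et1 [ 0.2377 -0.0019 -0.0543]
p0 [ 0.2379 -0.0014 -0.0108]
p1 [ 0.2379 -0.0015  0.0085]
ring [ 0.2746 -0.002  -0.0863]
```

View pics/c26.png

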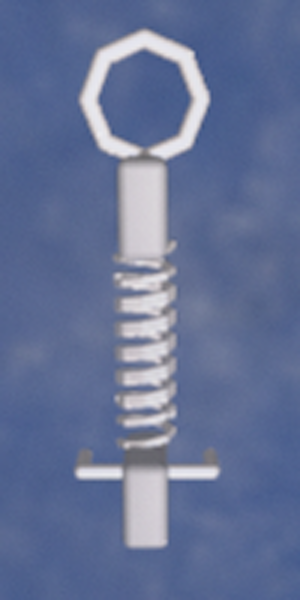

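Emit:
arm_command:
  targets:
    - {"dp": [0, -0.003, -0.0005], "turn": [0, 0, 0], "grip": -0.4}
    - {"dp": [0.03, 0, 0], "turn": [0, 0, 0], "grip": -0.4}
    - {"dp": [0.03, 0, 0], "turn": [0, 0, 0], "grip": -0.4}
    - {"dp": [0.028, 0, 0], "turn": [0, 0, 0], "grip": -0.4}
    - {"dp": [0, 0, 0], "turn": [0, 0, 0], "grip": -0.4}
    - {"dp": [0, 0, 0], "turn": [0, 0, 0], "grip": -0.4}

```text
clock: 25.65
position: [0.4422, 0.3728, 0.1897]
ee_rot: [-0.095, -0.699, -0.095, 0.702]
contact_force: [0.2, 0.0, 0.0]
width: 0.0257
```

Emit:
arm_command:
  targets:
    - {"dp": [0, 0, 0], "turn": [0, 0, 0], "grip": -1}
    - {"dp": [0, 0, 0], "turn": [0, 0, 0], "grip": -1}
    - {"dp": [0, 0, 0], "turn": [0, 0, 0], "grip": -1}
    - {"dp": [0, 0, 0], "turn": [0, 0, 0], "grip": -1}
    - {"dp": [0, 0, 0], "turn": [0, 0, 0], "grip": -1}
  grip_force: 60

```text
clock: 26.15
position: [0.4421, 0.3727, 0.1902]
ee_rot: [-0.095, -0.7, -0.095, 0.702]
contact_force: [-0.5, 0.5, 0.6]
width: 0.009
```

```bash
python3 look.py 27
```

```text
pos [0.4421 0.3727 0.1902] w 0.009 t 26.15 F [-0.5  0.5  0.6] yaw 15.45 tilt toolx [-0.003  0.    -1.   ]
```

View pics/w27.png

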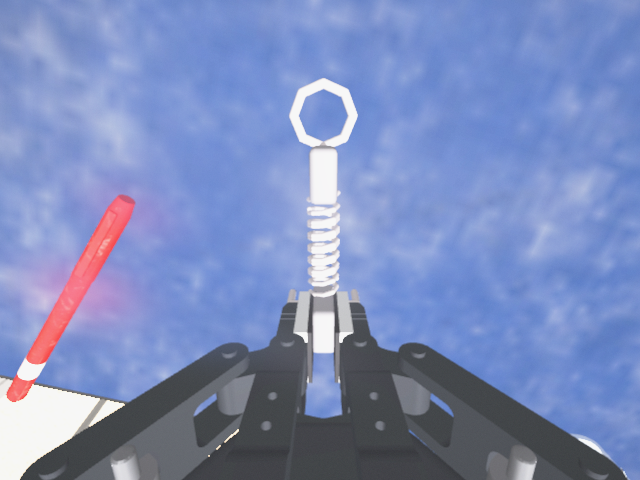

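Emit:
arm_command:
  targets:
    - {"dp": [-0.04, 0, 0], "turn": [0, 0, 0], "grip": -1}
    - {"dp": [-0.045, 0, 0], "turn": [0, 0, 0], "grip": -1}
    - {"dp": [0, 0, 0], "turn": [6.2, 0, 0], "grip": -1}
    - {"dp": [0, 0, 0], "turn": [6.2, 0, 0], "grip": -1}
    - {"dp": [0, 0, 0], "turn": [6.15, 0, 0], "grip": -1}
    - {"dp": [0, 0.0428, -0.0097], "turn": [0, 0, 0], "grip": -1}
    - {"dp": [0, 0.0428, -0.0097], "turn": [0, 0, 0], "grip": -1}
    - {"dp": [0, 0.0428, -0.0097], "turn": [0, 0, 0], "grip": -1}

```text
clock: 27.05
position: [0.4641, 0.2417, 0.2745]
ee_rot: [0.018, -0.705, 0.019, 0.708]
contact_force: [0.9, -0.3, -0.6]
width: 0.0087
```

Emit:
arm_command:
  targets:
    - {"dp": [0, 0.0428, -0.0097], "turn": [0, 0, 0], "grip": -1}
    - {"dp": [0, 0.0428, -0.0097], "turn": [0, 0, 0], "grip": -1}
    - {"dp": [0, 0.0428, -0.0097], "turn": [0, 0, 0], "grip": -1}
    - {"dp": [0, 0.0428, -0.0097], "turn": [0, 0, 0], "grip": -1}
    - {"dp": [0, 0.0428, -0.0097], "turn": [0, 0, 0], "grip": -1}
    - {"dp": [0, 0.0428, -0.0097], "turn": [0, 0, 0], "grip": -1}
    - {"dp": [0, 0.0428, -0.0097], "turn": [0, 0, 0], "grip": -1}
    - {"dp": [0, 0, 0], "turn": [0, 0, 0], "grip": -1}

```text
clock: 27.85
position: [0.5172, -0.0647, 0.2747]
ee_rot: [0.02, -0.706, 0.022, 0.707]
contact_force: [0.7, 0.3, -1.3]
width: 0.0086
```

```bash
python3 look.py 28
```

```text
pos [ 0.5172 -0.0647  0.2747] w 0.0086 t 27.85 F [ 0.7  0.3 -1.3] yaw -3.39 tilt toolx [-0.002 -0.003 -1.   ]
```

View pics/w28.png

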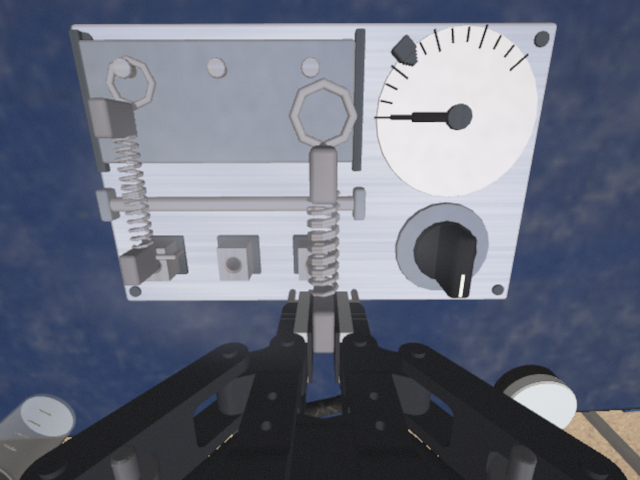

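Emit:
arm_command:
  targets:
    - {"dp": [0.02, 0, 0], "turn": [0, 0, 0], "grip": -1}
    - {"dp": [0.015, 0, 0], "turn": [0, 0, 0], "grip": -1}
    - {"dp": [0, 0, 0], "turn": [0, 0, 0], "grip": -1}
    - {"dp": [0, 0, 0], "turn": [0, 0, 0], "grip": -1}
    - {"dp": [0, 0, 0], "turn": [0, 0, 0], "grip": -1}

```text
clock: 28.45
position: [0.5162, -0.0593, 0.2404]
ee_rot: [0.019, -0.706, 0.019, 0.708]
contact_force: [0.1, 0.4, -0.8]
width: 0.0088
```

```bash
python3 look.py 29; python3 - <<'E'
from meas import *
p=manip.get_state()['position'];y=-3.1
a=np.radians(y);fx=np.array([np.cos(a),np.sin(a),0]);fy=np.array([-fx[1],fx[0],0])
t=np.array([.5161,-.0594,0]);d=t-p;print('need fx',d@fx,'fy',d@fy)
E
```

```text
pos [ 0.5162 -0.0593  0.2404] w 0.0088 t 28.45 F [ 0.1  0.4 -0.8] yaw -3.03 tilt toolx [-0.002 -0.    -1.   ]
need fx -0.0001287071882338431 fy 0.00021881665327226683
```

View pics/w29.png

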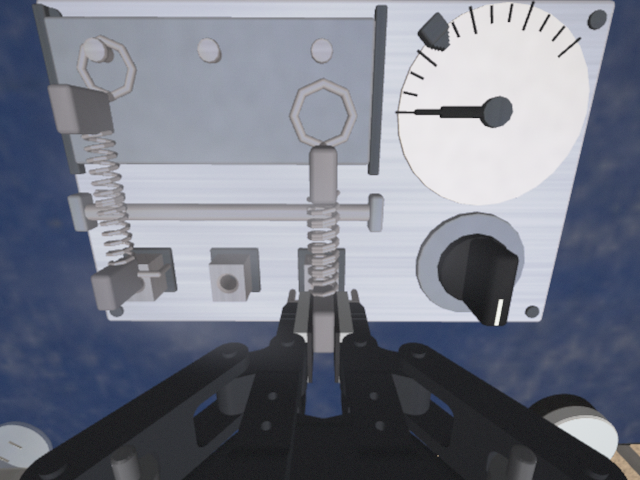

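```bash
python3 - <<'E'
from meas import *
im=cv2.imread('pics/w29.png');g=cv2.cvtColor(im,cv2.COLOR_BGR2GRAY);c=manip.calibration('wrist')
a=np.radians(-3.1);fx=np.array([np.cos(a),np.sin(a),0]);fy=np.array([-fx[1],fx[0],0])
h=hole(g,c,229,283,140);h3=h-.055*fy;p=manip.get_state()['position'];print(h,(p-h3)@fx,(p-h3)@fy)
P=onz(c,321.5,49,.027);R=onz(c,322.5,113.5,p[2]-.187);print('post-h3',(P-h3)@fx,(P-h3)@fy,'ring',(R-h3)@fx,(R-h3)@fy)
E
```

```text
hole px 228.86008230452674 282.93004115226336 [ 18  18 243]
[ 0.51500728 -0.00623649  0.03      ] 0.004094849213641521 0.0017545629512552444
post-h3 0.12155507865993202 0.000936687207056407 ring 0.09132786877031186 0.0003972618165876095
```

Emit:
arm_command:
  targets:
    - {"dp": [0.008, 0, 0], "turn": [0, 0, 0], "grip": -1}
    - {"dp": [0.008, 0, 0.0005], "turn": [0, 0, 0], "grip": -1}
    - {"dp": [0.005, 0, 0], "turn": [0, 0, 0], "grip": -1}
    - {"dp": [0.003, 0, 0], "turn": [0, 0, 0], "grip": -1}
    - {"dp": [0, 0, 0], "turn": [0, 0, 0], "grip": -1}
    - {"dp": [0, 0, 0], "turn": [0, 0, 0], "grip": -1}

```text
clock: 29.15
position: [0.5154, -0.06, 0.2156]
ee_rot: [0.019, -0.706, 0.019, 0.708]
contact_force: [-0.3, -0.8, -1.6]
width: 0.0085
```

Emit:
arm_command:
  targets:
    - {"dp": [0.002, 0, 0], "turn": [0, 0, 0], "grip": -1}
    - {"dp": [0.002, 0, 0], "turn": [0, 0, 0], "grip": -1}
    - {"dp": [0.002, 0, 0], "turn": [0, 0, 0], "grip": -1}
    - {"dp": [0, 0, 0], "turn": [0, 0, 0], "grip": -1}

```text
clock: 29.55
position: [0.5152, -0.0599, 0.2094]
ee_rot: [0.019, -0.705, 0.019, 0.708]
contact_force: [0.1, -0.2, -0.5]
width: 0.0087
```

No resistance, so the pin is in the hole. I'll release and look.

Emit:
arm_command:
  targets:
    - {"dp": [0.001, 0, 0], "turn": [0, 0, 0], "grip": -1}
    - {"dp": [0, 0, 0], "turn": [0, 0, 0], "grip": -1}
    - {"dp": [0, 0, 0], "turn": [0, 0, 0], "grip": -0.6}
    - {"dp": [0, 0, 0], "turn": [0, 0, 0], "grip": -0.4}
    - {"dp": [-0.01, 0, 0], "turn": [0, 0, 0], "grip": -0.4}
    - {"dp": [-0.03, 0, 0], "turn": [0, 0, 0], "grip": -0.4}
    - {"dp": [0, 0, 0], "turn": [0, 0, 0], "grip": -0.4}
    - {"dp": [0, 0, 0], "turn": [0, 0, 0], "grip": -0.4}

```text
clock: 30.35
position: [0.5157, -0.06, 0.2499]
ee_rot: [0.019, -0.707, 0.019, 0.707]
contact_force: [-0.2, 1.1, 0.5]
width: 0.0257
```

```bash
python3 - <<'E'
from h import *
st()
w=snap('wrist','w30.png');im=snap('side','d30.png')
a=cv2.resize(w[50:310,250:400,::-1],None,fx=2.3,fy=2.3,interpolation=cv2.INTER_CUBIC)
b=cv2.resize(im[190:290,230:330,::-1],None,fx=4.5,fy=4.5,interpolation=cv2.INTER_CUBIC)
o=np.zeros((598,795,3),np.uint8);o[:598,:345]=a;o[:450,345:795]=b;cv2.imwrite('pics/c30.png',o)
E
```

```text
pos [ 0.5157 -0.06    0.2499] w 0.0257 t 30.35 F [-0.2  1.1  0.5] yaw -3.09 tilt toolx [-0.001 -0.001 -1.   ]
```

View pics/c30.png

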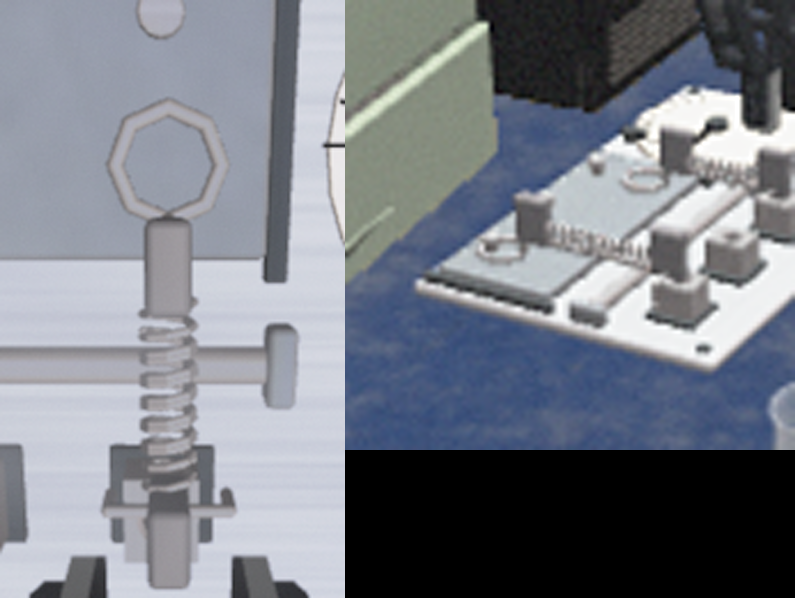

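Emit:
arm_command:
  targets:
    - {"dp": [0, 0.0003, -0.035], "turn": [0, 0, 0], "grip": -0.4}
    - {"dp": [0, 0, -0.03], "turn": [0, 0, 0], "grip": -0.4}
    - {"dp": [0, 0, 0], "turn": [0, 0, 0], "grip": -0.4}
    - {"dp": [0.02, 0, 0], "turn": [0, 0, 0], "grip": -0.4}
    - {"dp": [0.015, 0, 0], "turn": [0, 0, 0], "grip": -0.4}
    - {"dp": [0.006, 0, 0], "turn": [0, 0, 0], "grip": -0.4}
    - {"dp": [0, 0, 0], "turn": [0, 0, 0], "grip": -0.4}

```text
clock: 31.15
position: [0.5791, -0.0635, 0.206]
ee_rot: [0.019, -0.704, 0.019, 0.709]
contact_force: [0.2, 0.1, -0.1]
width: 0.026
```

Emit:
arm_command:
  targets:
    - {"dp": [0, 0, 0], "turn": [0, 0, 0], "grip": -1}
    - {"dp": [0, 0, 0], "turn": [0, 0, 0], "grip": -1}
    - {"dp": [0, 0, 0], "turn": [0, 0, 0], "grip": -1}
    - {"dp": [0, 0, 0], "turn": [0, 0, 0], "grip": -1}
    - {"dp": [0, 0, 0], "turn": [0, 0, 0], "grip": -1}
  grip_force: 90

```text
clock: 31.65
position: [0.5803, -0.0638, 0.2079]
ee_rot: [0.019, -0.706, 0.019, 0.708]
contact_force: [0.1, 0.0, 1.2]
width: 0.0079
```

```bash
python3 look.py 31
```

```text
pos [ 0.5803 -0.0638  0.2079] w 0.0079 t 31.65 F [0.1 0.  1.2] yaw -3.09 tilt toolx [-0.002 -0.    -1.   ]
```

View pics/c31.png

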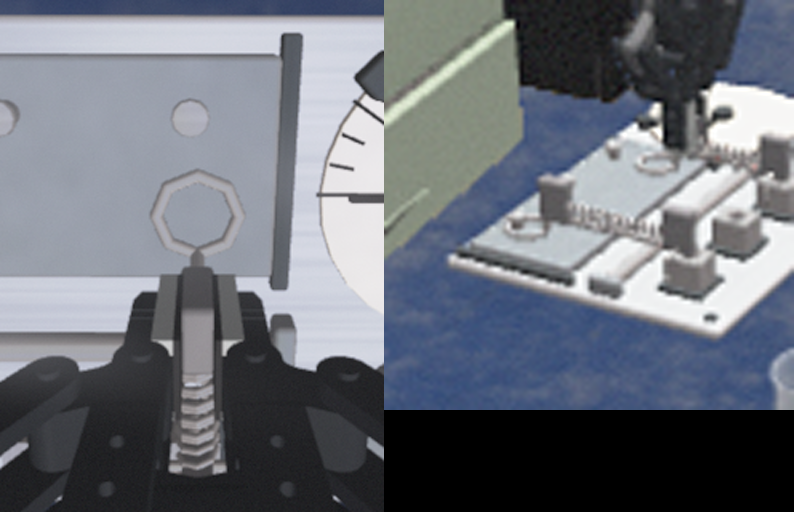

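Same grip as before: the ring is at (197,212) in the crop and the post at (190,118). I'll rotate about the pin, then stretch.

Emit:
arm_command:
  targets:
    - {"dp": [-0.0025, 0, 0.007], "turn": [0, 2.1, 0], "grip": -1}
    - {"dp": [-0.0025, 0, 0.007], "turn": [0, 2.1, 0], "grip": -1}
    - {"dp": [-0.0025, 0, 0.007], "turn": [0, 2.1, 0], "grip": -1}
    - {"dp": [-0.0025, 0, 0.007], "turn": [0, 2.1, 0], "grip": -1}
    - {"dp": [0, 0, 0], "turn": [0, 0, 0], "grip": -1}
    - {"dp": [0, 0, 0], "turn": [0, 0, 0], "grip": -1}

```text
clock: 32.35
position: [0.5516, -0.0621, 0.2162]
ee_rot: [-0.018, 0.755, -0.02, -0.655]
contact_force: [-1.2, 0.2, 2.0]
width: 0.0081
```

Emit:
arm_command:
  targets:
    - {"dp": [0, 0, -0.005], "turn": [0, 0, 0], "grip": -1}
    - {"dp": [0, -0.0005, -0.006], "turn": [0, 0, 0], "grip": -1}
    - {"dp": [0, -0.0005, -0.006], "turn": [0, 0, 0], "grip": -1}
    - {"dp": [0, -0.0005, -0.006], "turn": [0, 0, 0], "grip": -1}
    - {"dp": [0, -0.0005, -0.006], "turn": [0, 0, 0], "grip": -1}
    - {"dp": [0, 0, 0], "turn": [0, 0, 0], "grip": -1}
    - {"dp": [0, 0, 0], "turn": [0, 0, 0], "grip": -1}

```text
clock: 33.05
position: [0.5794, -0.0617, 0.2188]
ee_rot: [-0.017, 0.753, -0.02, -0.657]
contact_force: [-7.1, -1.0, -0.9]
width: 0.0078
```

```bash
python3 look.py 32
```

```text
pos [ 0.5794 -0.0617  0.2188] w 0.0078 t 33.05 F [-7.1 -1.  -0.9] yaw -3.02 tilt toolx [ 0.136 -0.007 -0.991]
```

View pics/c32.png

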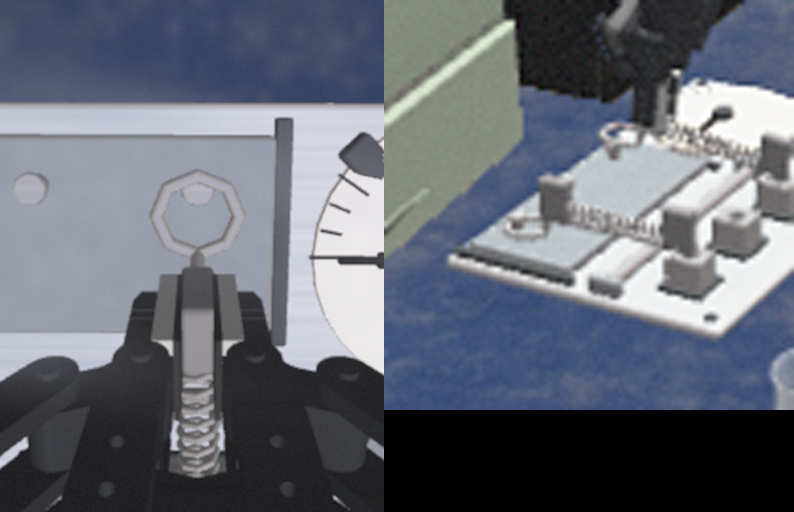

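Same picture as before, with the post seen at (196,190). I'll stretch 5 mm more and lower.

Emit:
arm_command:
  targets:
    - {"dp": [0, -0.0003, -0.0055], "turn": [0, 0, 0], "grip": -1}
    - {"dp": [0, 0, 0], "turn": [0, 0, 0], "grip": -1}
    - {"dp": [0.0036, 0, -0.007], "turn": [0, -2.1, 0], "grip": -1}
    - {"dp": [0.0036, 0, -0.007], "turn": [0, -2.1, 0], "grip": -1}
    - {"dp": [0, 0, 0], "turn": [0, 0, 0], "grip": -1}
    - {"dp": [0, 0, 0], "turn": [0, 0, 0], "grip": -1}

```text
clock: 33.75
position: [0.5993, -0.0625, 0.2138]
ee_rot: [-0.018, 0.728, -0.019, -0.685]
contact_force: [-7.4, -0.8, -0.4]
width: 0.0082
```

```bash
python3 look.py 33
```

```text
pos [ 0.5993 -0.0625  0.2138] w 0.0082 t 33.75 F [-7.4 -0.8 -0.4] yaw -3.02 tilt toolx [ 0.061 -0.003 -0.998]
```

View pics/c33.png

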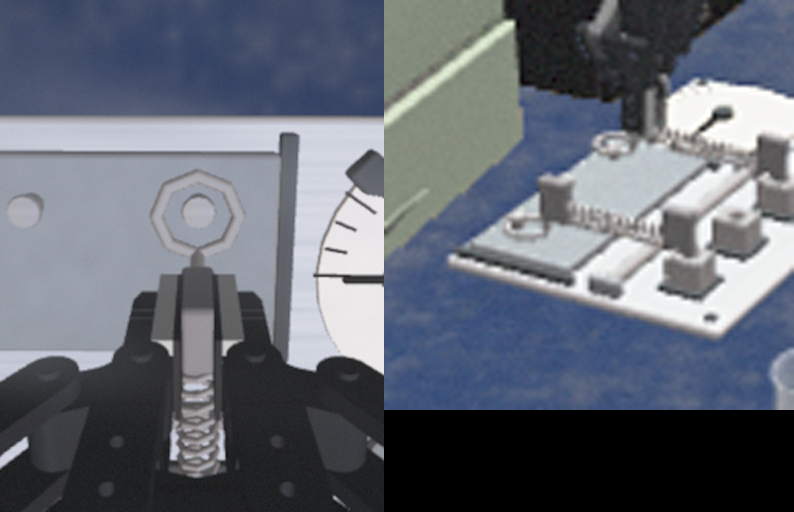

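Concentric again, so I'll lower the rest.

Emit:
arm_command:
  targets:
    - {"dp": [0.0036, 0, -0.007], "turn": [0, -2.1, 0], "grip": -1}
    - {"dp": [0.0036, 0, -0.005], "turn": [0, -1.5, 0], "grip": -1}
    - {"dp": [0.001, 0, 0], "turn": [0, 0, 0], "grip": -1}
    - {"dp": [0, 0, 0], "turn": [0, 0, 0], "grip": -1}

```text
clock: 34.25
position: [0.6115, -0.0631, 0.2077]
ee_rot: [0.019, -0.707, 0.019, 0.707]
contact_force: [-9.2, 0.5, 6.7]
width: 0.0082
```

```bash
python3 look.py 34
```

```text
pos [ 0.6115 -0.0631  0.2077] w 0.0082 t 34.25 F [-9.2  0.5  6.7] yaw -3.05 tilt toolx [-0.001 -0.    -1.   ]
```

View pics/c34.png

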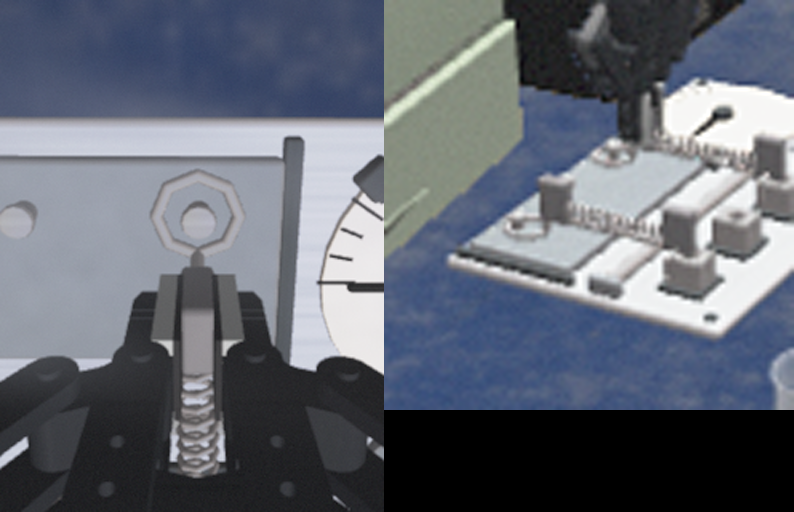

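Emit:
arm_command:
  targets:
    - {"dp": [0, 0, 0.003], "turn": [0, 0, 0], "grip": -1}
    - {"dp": [0, 0, 0.004], "turn": [0, 0, 0], "grip": -1}
    - {"dp": [0, 0, 0], "turn": [0, 0, 0], "grip": -0.6}
    - {"dp": [0, 0, 0], "turn": [0, 0, 0], "grip": -0.4}
    - {"dp": [-0.01, 0, 0], "turn": [0, 0, 0], "grip": -0.3}
    - {"dp": [-0.04, 0, 0], "turn": [0, -0.7, 0], "grip": -0.3}
    - {"dp": [-0.04, 0, 0], "turn": [0, 0, 0], "grip": -0.3}
    - {"dp": [-0.01, 0, 0.04], "turn": [0, 0, 0], "grip": -0.3}

```text
clock: 35.15
position: [0.5723, -0.0619, 0.3142]
ee_rot: [-0.018, 0.712, -0.02, -0.702]
contact_force: [-0.3, -0.5, 0.2]
width: 0.0302
```

Emit:
arm_command:
  targets:
    - {"dp": [0, 0, 0.045], "turn": [0, 0, 0], "grip": -0.3}
    - {"dp": [0, 0.02, 0.01], "turn": [0, 0, 0], "grip": -0.3}
    - {"dp": [0, 0, 0], "turn": [0, 0, 0], "grip": -0.3}
    - {"dp": [0, 0, 0], "turn": [0, 0, 0], "grip": -0.3}

```text
clock: 35.55
position: [0.511, -0.078, 0.3096]
ee_rot: [0.019, -0.706, 0.02, 0.707]
contact_force: [0.7, 0.4, -0.3]
width: 0.0298
```

```bash
python3 look.py 35; python3 -c "
import cv2;im=cv2.imread('pics/d35.png');cv2.imwrite('pics/e35.png',cv2.resize(im[195:275,240:370],None,fx=6,fy=6,interpolation=cv2.INTER_CUBIC))"
```

```text
pos [ 0.511  -0.078   0.3096] w 0.0298 t 35.55 F [ 0.7  0.4 -0.3] yaw -3.16 tilt toolx [-0.001 -0.    -1.   ]
```

View pics/w35.png

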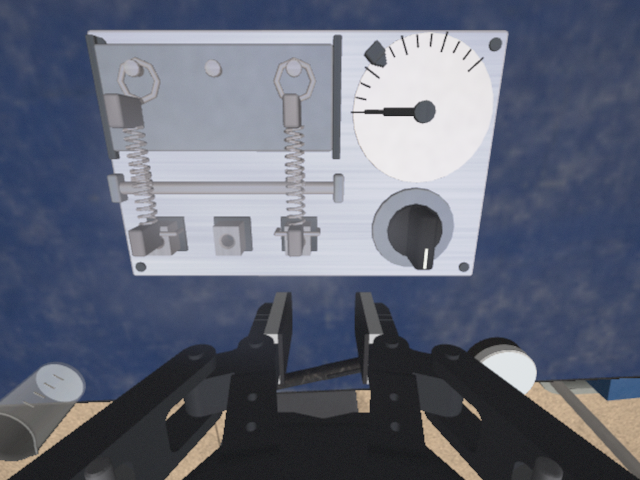

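View pics/e35.png

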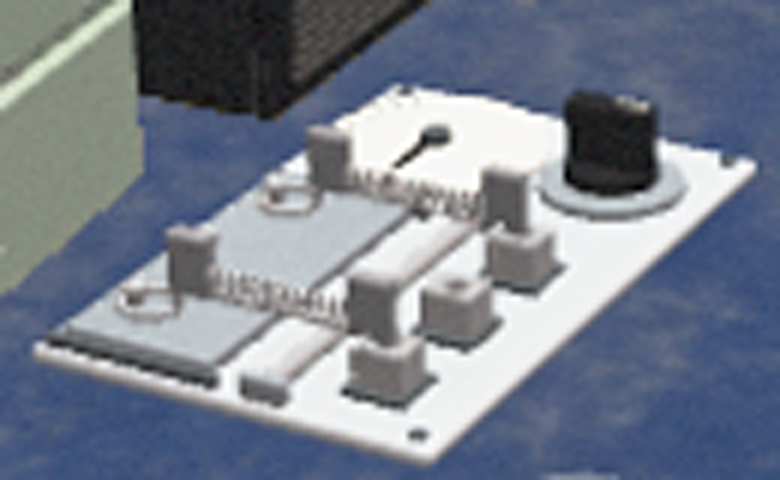

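```bash
python3 - <<'E'
from meas import *
im=cv2.imread('pics/w35.png')
cv2.imwrite('pics/e36.png',cv2.resize(im[25:145,345:455],None,fx=5,fy=5,interpolation=cv2.INTER_CUBIC))
cv2.imwrite('pics/e37.png',cv2.resize(im[180:280,360:480],None,fx=5,fy=5,interpolation=cv2.INTER_CUBIC))
E
```

View pics/e36.png

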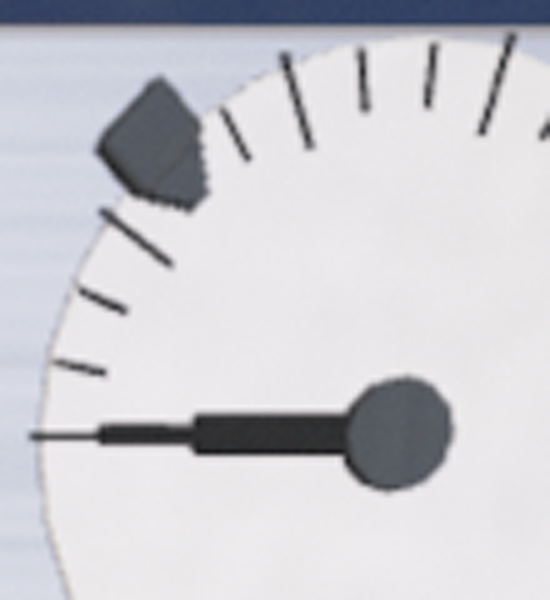

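View pics/e37.png

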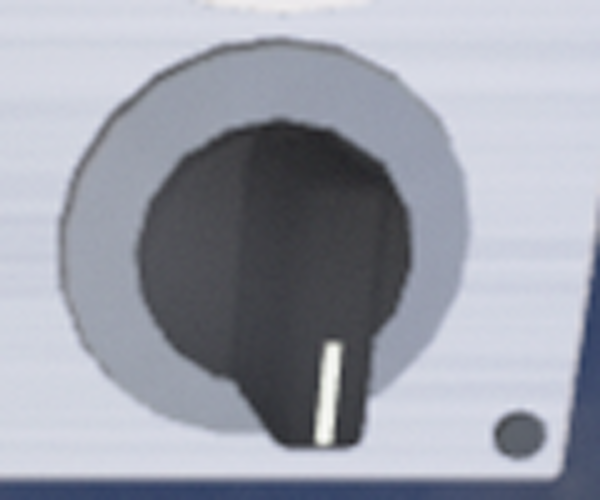

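```bash
python3 - <<'E'
from meas import *
c=manip.calibration('wrist');f=lambda p,z:onz(c,p[0]/5+345,p[1]/5+25,z)
a=np.radians(-3.1);fx=np.array([np.cos(a),np.sin(a),0]);fy=np.array([-fx[1],fx[0],0])
tip=f((98,434),.015);C=tip-.044*fy;hub=f((398,433),.018);print('tip',tip,'C',C,'hub',hub)
im=cv2.imread('pics/w35.png');g=cv2.cvtColor(im,cv2.COLOR_BGR2GRAY)
h=hole(g,c,228,240,140);h3=h-.055*fy;C2=h3+.095*fx-.094*fy;print('C from hole2',C2)
for CC in (C,C2):
  for n,p,z in [('in1',(205,190),.02),('in2',(190,212),.016),('out1',(160,75),.02),('out2',(97,148),.02),('r1',(198,125),.02),('l1',(133,185),.02),('t1',(78,367),.012),('t2',(103,303),.012),('t3',(138,240),.012),('t5',(236,137),.012),('t6',(299,103),.012)]:
    d=f(p,z)-CC;print(n,'r %.4f ang %.3f'%(np.hypot(*d[:2]),np.arctan2(d@fx,d@fy)))
kf=lambda p,z:onz(c,p[0]/5+360,p[1]/5+180,z)
print('knob foot centre',kf((264,236),.022),'pred',C2-.09*fx, 'stripe',kf((334,343),.052),kf((322,443),.052))
for p in [(283,445),(360,445),(370,335),(245,125),(385,190)]: print(kf(p,.052))
E
```

```text
tip [ 0.60304664 -0.11464755  0.015     ] C [ 0.60066718 -0.15858316  0.015     ] hub [ 0.60073825 -0.15748427  0.018     ]
hole px 227.58474576271186 240.5677966101695 [ 12  12 118]
C from hole2 [ 0.6017078 -0.1594848  0.03     ]
in1 r 0.0439 ang 0.783
in2 r 0.0434 ang 0.729
out1 r 0.0588 ang 0.867
out2 r 0.0586 ang 0.663
r1 r 0.0507 ang 0.873
l1 r 0.0518 ang 0.656
t1 r 0.0478 ang 0.195
t2 r 0.0471 ang 0.387
t3 r 0.0468 ang 0.588
t5 r 0.0468 ang 0.986
t6 r 0.0466 ang 1.190
in1 r 0.0438 ang 0.751
in2 r 0.0434 ang 0.697
out1 r 0.0585 ang 0.844
out2 r 0.0586 ang 0.640
r1 r 0.0504 ang 0.847
l1 r 0.0518 ang 0.629
t1 r 0.0485 ang 0.170
t2 r 0.0475 ang 0.359
t3 r 0.0470 ang 0.559
t5 r 0.0464 ang 0.958
t6 r 0.0459 ang 1.164
knob foot centre [ 0.51568311 -0.15059346  0.022     ] pred [ 0.5118395 -0.1546177  0.03     ] stripe [ 0.50812341 -0.15313004  0.052     ] [ 0.49278874 -0.15206443  0.052     ]
[ 0.49277586 -0.14642272  0.052     ]
[ 0.49217959 -0.15758733  0.052     ]
[ 0.50905866 -0.15818351  0.052     ]
[ 0.54036878 -0.13963094  0.052     ]
[ 0.53020307 -0.1591815   0.052     ]
```

Both springs are on. The clip is about 0.78–0.8 rad from the pointer (ticks every 0.2 rad), so the knob needs about 2.6 rad. I'll move over the knob and flip the wrist half a turn to have range for the clockwise turn.

Emit:
arm_command:
  targets:
    - {"dp": [0, 0.0375, -0.003], "turn": [0, 0, 0], "grip": -0.3}
    - {"dp": [0, 0.0375, -0.003], "turn": [0, 0, 0], "grip": -0.3}
    - {"dp": [0, 0, 0], "turn": [-8.4, 0, 0], "grip": -0.3}
    - {"dp": [0, 0, 0], "turn": [-8.4, 0, 0], "grip": -0.3}
    - {"dp": [0, 0, 0], "turn": [-8.4, 0, 0], "grip": -0.3}
    - {"dp": [0, 0, 0], "turn": [-8.4, 0, 0], "grip": -0.3}
    - {"dp": [0, 0, 0], "turn": [-8.4, 0, 0], "grip": -0.3}
    - {"dp": [0, 0, 0], "turn": [-8.4, 0, 0], "grip": -0.3}

```text
clock: 36.45
position: [0.5133, -0.1527, 0.3082]
ee_rot: [-0.285, -0.645, -0.287, 0.648]
contact_force: [-0.1, -0.0, -0.2]
width: 0.0302
```

Emit:
arm_command:
  targets:
    - {"dp": [0, 0, 0], "turn": [-8.4, 0, 0], "grip": -0.3}
    - {"dp": [0, 0, 0], "turn": [-8.4, 0, 0], "grip": -0.3}
    - {"dp": [0, 0, 0], "turn": [-8.4, 0, 0], "grip": -0.3}
    - {"dp": [0, 0, 0], "turn": [-8.4, 0, 0], "grip": -0.3}
    - {"dp": [0, 0, 0], "turn": [-8.4, 0, 0], "grip": -0.3}
    - {"dp": [0, 0, 0], "turn": [-8.4, 0, 0], "grip": -0.3}
    - {"dp": [0, 0, 0], "turn": [-8.4, 0, 0], "grip": -0.3}
    - {"dp": [0, 0, 0], "turn": [-8.4, 0, 0], "grip": -0.3}

```text
clock: 37.25
position: [0.5133, -0.1527, 0.3082]
ee_rot: [0.595, 0.38, 0.597, -0.381]
contact_force: [-1.1, -1.1, -0.4]
width: 0.0296
```

Emit:
arm_command:
  targets:
    - {"dp": [0, 0, 0], "turn": [-8.4, 0, 0], "grip": -0.3}
    - {"dp": [0, 0, 0], "turn": [-8.4, 0, 0], "grip": -0.3}
    - {"dp": [0, 0, 0], "turn": [-8.4, 0, 0], "grip": -0.3}
    - {"dp": [0, 0, 0], "turn": [-8.4, 0, 0], "grip": -0.3}
    - {"dp": [0, 0, 0], "turn": [-8.4, 0, 0], "grip": -0.3}
    - {"dp": [0, 0, 0], "turn": [-8.4, 0, 0], "grip": -0.3}
    - {"dp": [0, 0, 0], "turn": [-3.6, 0, 0], "grip": -0.3}
    - {"dp": [0, 0, 0], "turn": [0, 0, 0], "grip": -0.3}

```text
clock: 38.05
position: [0.5132, -0.1527, 0.3082]
ee_rot: [0.702, 0.071, 0.705, -0.071]
contact_force: [-0.4, -0.5, -0.4]
width: 0.03
```

```bash
python3 look.py 40; python3 -c "
from h import *;print(manip.get_state()['qpos'].round(3))"
```

```text
pos [ 0.5132 -0.1527  0.3082] w 0.03 t 38.05 F [-0.4 -0.5 -0.4] yaw 168.52 tilt toolx [-0.005  0.    -1.   ]
[-0.419  0.291  1.739 -0.002  1.117 -1.787]
```

View pics/w40.png

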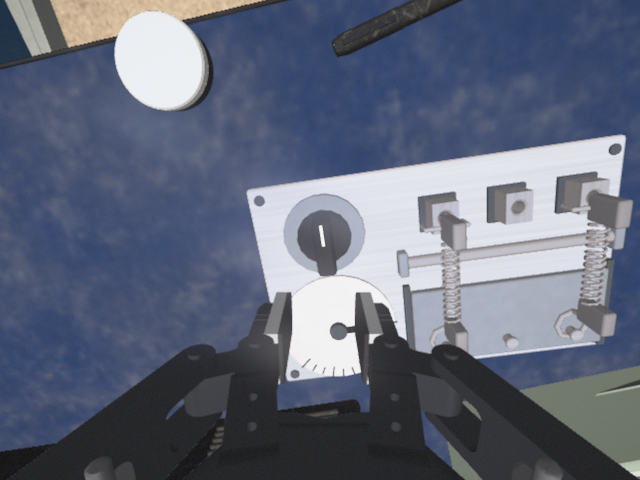

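Emit:
arm_command:
  targets:
    - {"dp": [0, 0, 0], "turn": [-8.4, 0, 0], "grip": -0.3}
    - {"dp": [0.04, 0, 0], "turn": [0, 0, 0], "grip": -0.3}
    - {"dp": [0, 0, 0], "turn": [0, 0, 0], "grip": -0.3}
    - {"dp": [0, 0, 0], "turn": [0, 0, 0], "grip": -0.3}

```text
clock: 38.55
position: [0.5118, -0.1527, 0.2681]
ee_rot: [0.704, 0.02, 0.709, -0.019]
contact_force: [0.2, 0.3, -0.3]
width: 0.0298
```

```bash
python3 look.py 41
```

```text
pos [ 0.5118 -0.1527  0.2681] w 0.0298 t 38.55 F [ 0.2  0.3 -0.3] yaw 176.86 tilt toolx [-0.007  0.001 -1.   ]
```

View pics/w41.png

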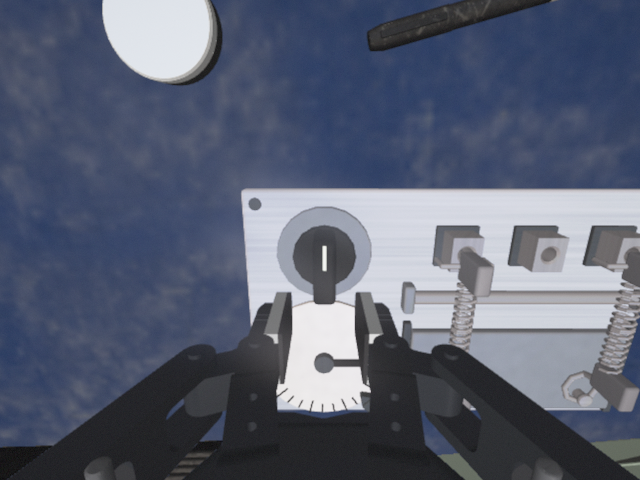

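```bash
python3 - <<'E'
from meas import *
im=cv2.imread('pics/w41.png');cv2.imwrite('pics/e41.png',cv2.resize(im[200:320,265:385],None,fx=5,fy=5,interpolation=cv2.INTER_CUBIC))
tool([('far',324,230,.052),('near',324.5,303,.052),('strip0',324.5,247,.052),('strip1',324.5,270,.052)])
E
```

```text
pos [ 0.5125 -0.1531  0.2695] w 0.0303 t 38.65 F [0.7 0.2 0.8] yaw 176.88 tilt toolx [-0.003 -0.001 -1.   ]
far [ 0.2176 -0.001  -0.027 ]
near [ 0.2174 -0.0006  0.0199]
strip0 [ 0.2176 -0.0007 -0.0167]
strip1 [ 0.2175 -0.0007 -0.0022]
```

View pics/e41.png

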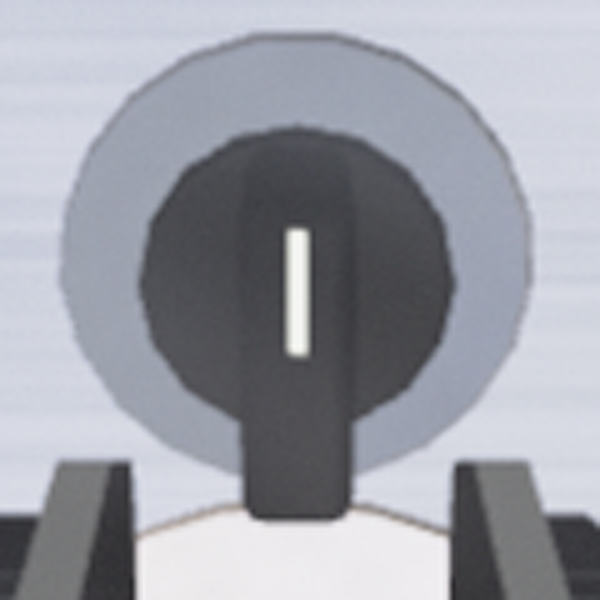

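Emit:
arm_command:
  targets:
    - {"dp": [0.03, 0.001, -0.001], "turn": [0, 0, 0], "grip": -0.3}
    - {"dp": [0.025, 0, 0], "turn": [0, 0, 0], "grip": -0.3}
    - {"dp": [0.012, 0, 0], "turn": [0, 0, 0], "grip": -0.3}
    - {"dp": [0, 0, 0], "turn": [0, 0, 0], "grip": -0.3}
    - {"dp": [0, 0, 0], "turn": [0, 0, 0], "grip": -0.5}
    - {"dp": [0, 0, 0], "turn": [0, 0, 0], "grip": -0.5}
  grip_force: 40

```text
clock: 39.25
position: [0.5113, -0.1522, 0.2028]
ee_rot: [0.706, 0.019, 0.708, -0.02]
contact_force: [-0.4, -0.1, 0.2]
width: 0.0211
```

Emit:
arm_command:
  targets:
    - {"dp": [0, 0, 0], "turn": [0, 0, 0], "grip": -1}
    - {"dp": [0, 0, 0], "turn": [0, 0, 0], "grip": -1}
    - {"dp": [0, 0, 0], "turn": [0, 0, 0], "grip": -1}
    - {"dp": [0, 0, 0], "turn": [0, 0, 0], "grip": -1}

```text
clock: 39.65
position: [0.5111, -0.1519, 0.2028]
ee_rot: [0.706, 0.019, 0.708, -0.019]
contact_force: [-0.0, 1.5, 5.9]
width: 0.0131
```

```bash
python3 look.py 42
```

```text
pos [ 0.5111 -0.1519  0.2028] w 0.0131 t 39.65 F [-0.   1.5  5.9] yaw 176.88 tilt toolx [-0.002 -0.001 -1.   ]
```

View pics/w42.png

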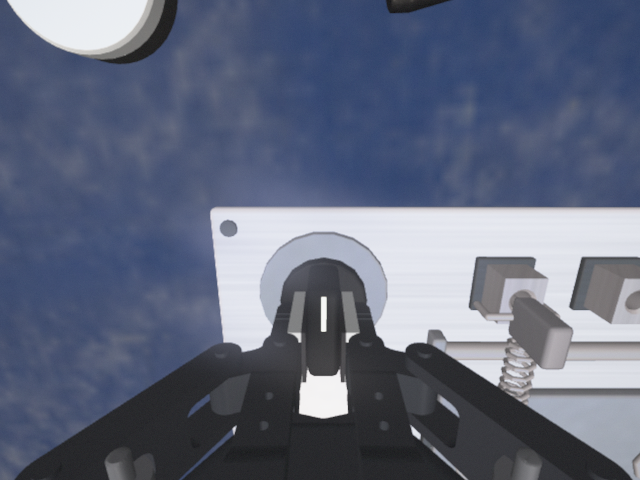

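Emit:
arm_command:
  targets:
    - {"dp": [0, 0, 0], "turn": [5, 0, 0], "grip": -1}
    - {"dp": [0, 0, 0], "turn": [5, 0, 0], "grip": -1}
    - {"dp": [0, 0, 0], "turn": [5, 0, 0], "grip": -1}
    - {"dp": [0, 0, 0], "turn": [5, 0, 0], "grip": -1}
    - {"dp": [0, 0, 0], "turn": [5, 0, 0], "grip": -1}
    - {"dp": [0, 0, 0], "turn": [5, 0, 0], "grip": -1}
    - {"dp": [0, 0, 0], "turn": [0, 0, 0], "grip": -1}

```text
clock: 40.45
position: [0.5112, -0.1516, 0.2028]
ee_rot: [0.677, 0.202, 0.678, -0.202]
contact_force: [0.2, 1.7, 6.0]
width: 0.013
```

Emit:
arm_command:
  targets:
    - {"dp": [0, 0, 0], "turn": [5, 0, 0], "grip": -1}
    - {"dp": [0, 0, 0], "turn": [5, 0, 0], "grip": -1}
    - {"dp": [0, 0, 0], "turn": [5, 0, 0], "grip": -1}
    - {"dp": [0, 0, 0], "turn": [5, 0, 0], "grip": -1}
    - {"dp": [0, 0, 0], "turn": [5, 0, 0], "grip": -1}
    - {"dp": [0, 0, 0], "turn": [5, 0, 0], "grip": -1}
    - {"dp": [0, 0, 0], "turn": [5, 0, 0], "grip": -1}
    - {"dp": [0, 0, 0], "turn": [0, 0, 0], "grip": -1}

```text
clock: 41.25
position: [0.5114, -0.1514, 0.2028]
ee_rot: [0.585, 0.396, 0.586, -0.397]
contact_force: [0.6, 3.6, 6.0]
width: 0.0131
```

Emit:
arm_command:
  targets:
    - {"dp": [0, 0, 0], "turn": [5, 0, 0], "grip": -1}
    - {"dp": [0, 0, 0], "turn": [5, 0, 0], "grip": -1}
    - {"dp": [0, 0, 0], "turn": [5, 0, 0], "grip": -1}
    - {"dp": [0, 0, 0], "turn": [5, 0, 0], "grip": -1}
    - {"dp": [0, 0, 0], "turn": [5, 0, 0], "grip": -1}
    - {"dp": [0, 0, 0], "turn": [5, 0, 0], "grip": -1}
    - {"dp": [0, 0, 0], "turn": [5, 0, 0], "grip": -1}
    - {"dp": [0, 0, 0], "turn": [0, 0, 0], "grip": -1}

```text
clock: 42.05
position: [0.5117, -0.1514, 0.2028]
ee_rot: [-0.439, -0.554, -0.439, 0.554]
contact_force: [2.4, 3.8, 5.9]
width: 0.0134
```

```bash
python3 look.py 43; python3 - <<'E'
from h import *
im=snap('scene','s43.png');cv2.imwrite('pics/e43.png',cv2.resize(im[160:280,250:390,::-1],None,fx=5,fy=5,interpolation=cv2.INTER_CUBIC))
E
```

```text
pos [ 0.5117 -0.1514  0.2028] w 0.0134 t 42.05 F [2.4 3.8 5.9] yaw 76.76 tilt toolx [-0.001  0.001 -1.   ]
```

View pics/w43.png

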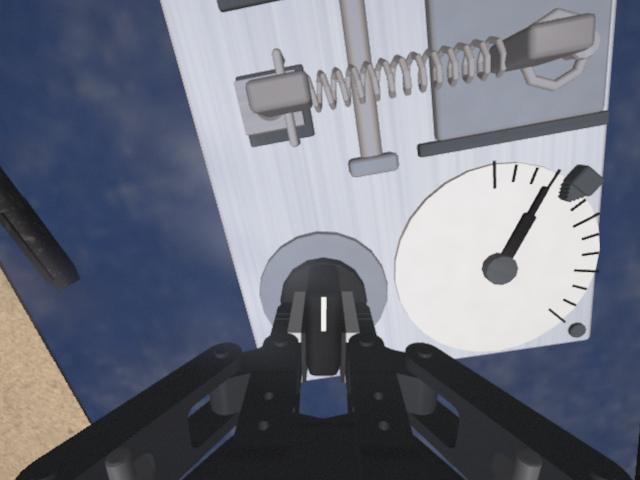

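View pics/e43.png

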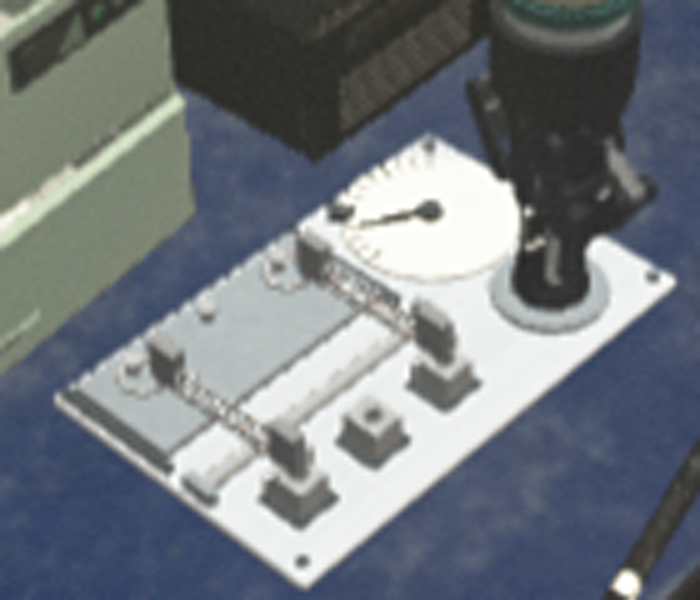

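The pointer now lies on the long tick and the clip is the next thing clockwise. I'll measure the remaining angle.

```bash
python3 - <<'E'
from h import *
im=cv2.imread('pics/w43.png');cv2.imwrite('pics/e44.png',cv2.resize(im[150:290,480:620],None,fx=4.2,fy=4.2,interpolation=cv2.INTER_CUBIC))
E
```

```text
(no output)
```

View pics/e44.png

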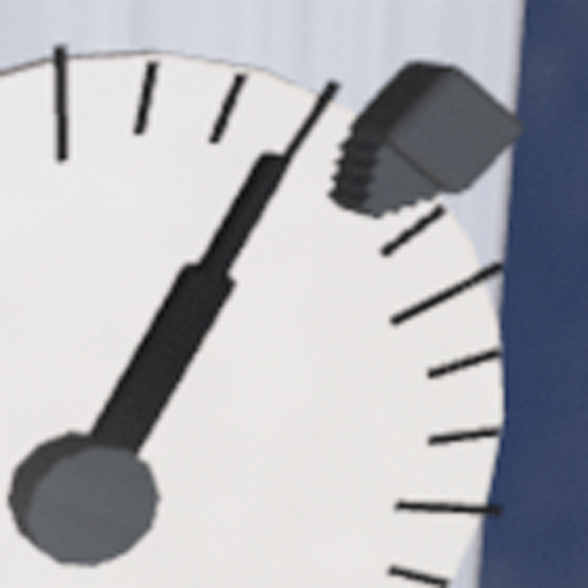

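```bash
python3 - <<'E'
from meas import *
c=manip.calibration('wrist');f=lambda p,z:onz(c,p[0]/4.2+480,p[1]/4.2+150,z)[:2]
segs=[((61,45),(61,160)),((154,63),(139,133)),((244,75),(214,142)),((442,208),(383,254)),((502,266),(393,322)),((498,353),(430,375)),((496,432),(430,441)),((500,510),(397,506))]
A=[];b=[]
for p,q in segs:
    P,Q=f(p,.012),f(q,.012);d=(Q-P)/np.linalg.norm(Q-P);n=np.array([-d[1],d[0]]);A.append(n);b.append(n@P)
C=np.linalg.lstsq(np.array(A),np.array(b),rcond=None)[0];print('C',C)
ang=lambda p,z:np.arctan2(*(f(p,z)-C)[::-1])
a0=None
for p,q in segs: 
    v=f(p,.012)-C; a=-np.arctan2(v[1],v[0]); a0=a if a0 is None else a0; print('tick',round(a-a0,3),np.linalg.norm(v).round(4),np.linalg.norm(f(q,.012)-C).round(4))
for n,p,z in [('ptip',(272,155),.015),('ptick',(332,86),.012),('tip top',(378,215),.02),('tip base',(338,196),.012),('o1',(437,66),.02),('o2',(520,128),.02),('ol',(462,192),.02),('il',(388,140),.02),('ob',(408,66),.012)]:
    v=f(p,z)-C;print(n,round(-np.arctan2(v[1],v[0])-a0,3),np.linalg.norm(v).round(4))
E
```

```text
C [ 0.60005523 -0.15876209]
tick 0.0 0.0539 0.0411
tick 0.199 0.0513 0.0437
tick 0.399 0.0515 0.0439
tick 0.979 0.0516 0.0439
tick 1.179 0.0543 0.0414
tick 1.375 0.0517 0.0439
tick 1.572 0.0514 0.0437
tick 1.767 0.0539 0.0412
ptip 0.508 0.0443
ptick 0.586 0.0536
tip top 0.761 0.0436
tip base 0.77 0.0446
o1 0.644 0.0584
o2 0.852 0.0589
ol 0.871 0.0507
il 0.657 0.0501
ob 0.692 0.0592
```

Emit:
arm_command:
  targets:
    - {"dp": [0, 0, 0], "turn": [6, 0, 0], "grip": -1}
    - {"dp": [0, 0, 0], "turn": [6, 0, 0], "grip": -1}
    - {"dp": [0, 0, 0], "turn": [6, 0, 0], "grip": -1}
    - {"dp": [0, 0, 0], "turn": [6, 0, 0], "grip": -1}
    - {"dp": [0, 0, 0], "turn": [6, 0, 0], "grip": -1}
    - {"dp": [0, 0, 0], "turn": [6, 0, 0], "grip": -1}
    - {"dp": [0, 0, 0], "turn": [6, 0, 0], "grip": -1}
    - {"dp": [0, 0, 0], "turn": [6, 0, 0], "grip": -1}

```text
clock: 43.0
position: [0.5121, -0.1516, 0.2029]
ee_rot: [0.175, 0.685, 0.175, -0.685]
contact_force: [2.8, 3.2, 3.7]
width: 0.0134
```

```bash
python3 look.py 45;python3 - <<'E'
from h import *
im=cv2.imread('pics/w45.png');print(im.shape)
im=snap('scene','s45.png');cv2.imwrite('pics/e46.png',cv2.resize(im[180:240,300:380,::-1],None,fx=9,fy=9,interpolation=cv2.INTER_CUBIC))
E
```

```text
pos [ 0.5121 -0.1516  0.2029] w 0.0134 t 43.0 F [2.8 3.2 3.7] yaw 28.62 tilt toolx [ 0. -0. -1.]
(480, 640, 3)
```

View pics/w45.png

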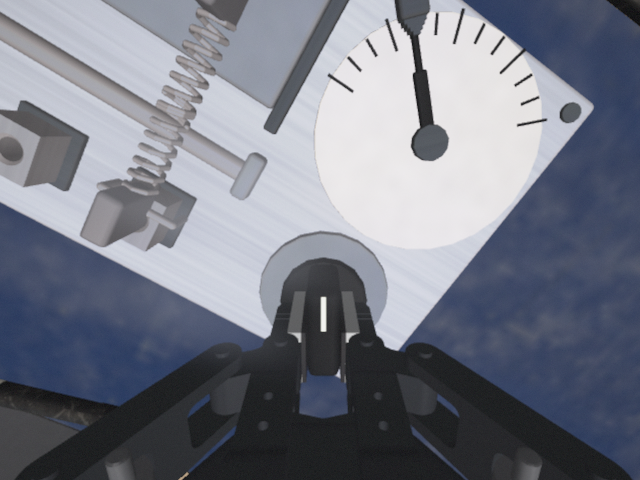

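View pics/e46.png

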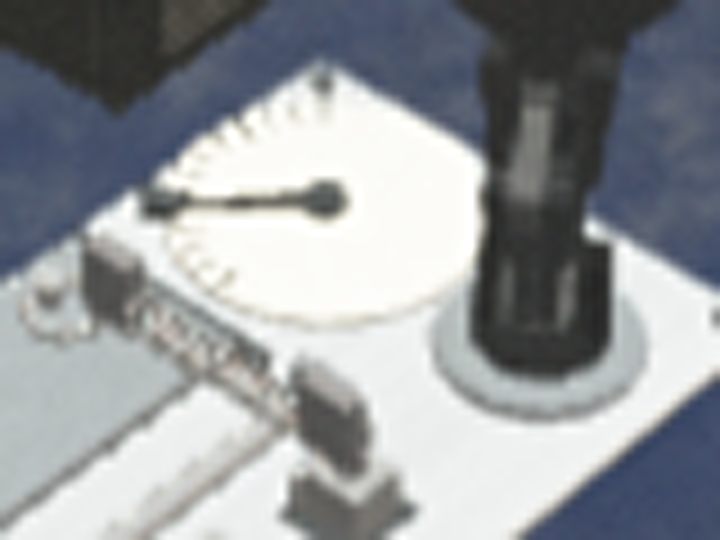

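```bash
python3 - <<'E'
from h import *
im=cv2.imread('pics/w45.png');cv2.imwrite('pics/e47.png',cv2.resize(im[0:170,360:480],None,fx=3.5,fy=3.5,interpolation=cv2.INTER_CUBIC))
E
```

```text
(no output)
```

View pics/e47.png

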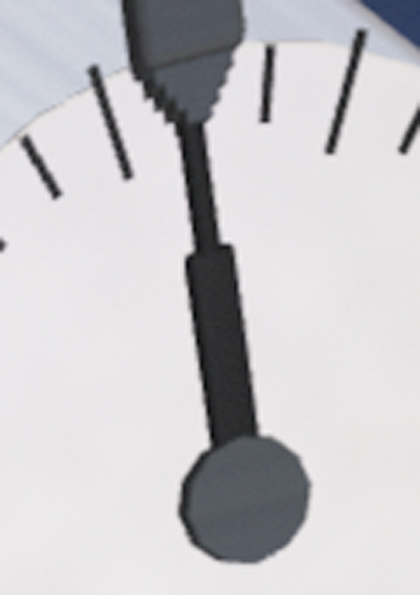

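Very nearly aligned. The clip is specified as at least 0.8 rad and the pointer is at about 0.776, so I'll add 4° on the knob and release.

Emit:
arm_command:
  targets:
    - {"dp": [0, 0, 0], "turn": [4, 0, 0], "grip": -1}
    - {"dp": [0, 0, 0], "turn": [0, 0, 0], "grip": -1}
    - {"dp": [0, 0, 0], "turn": [0, 0, 0], "grip": -1}
    - {"dp": [0, 0, 0], "turn": [0, 0, 0], "grip": -0.6}
    - {"dp": [0, 0, 0], "turn": [0, 0, 0], "grip": -0.3}
    - {"dp": [0, 0, 0], "turn": [0, 0, 0], "grip": -0.3}
    - {"dp": [-0.03, 0, 0], "turn": [0, 0, 0], "grip": -0.3}
    - {"dp": [-0.03, 0, 0], "turn": [0, 0, 0], "grip": -0.3}

```text
clock: 43.95
position: [0.51, -0.1518, 0.2608]
ee_rot: [-0.151, -0.687, -0.154, 0.694]
contact_force: [1.0, -0.4, -0.1]
width: 0.0301
```

Emit:
arm_command:
  targets:
    - {"dp": [-0.03, 0, 0], "turn": [0, 0, 0], "grip": -0.3}
    - {"dp": [-0.03, 0, 0], "turn": [0, 0, 0], "grip": -0.3}
    - {"dp": [0, 0, 0], "turn": [0, 0, 0], "grip": -0.3}
    - {"dp": [0, 0, 0], "turn": [0, 0, 0], "grip": -0.3}

```text
clock: 44.35
position: [0.5108, -0.1519, 0.3215]
ee_rot: [-0.152, -0.689, -0.153, 0.692]
contact_force: [0.3, 0.5, -0.1]
width: 0.0299
```

```bash
python3 look.py 48;python3 - <<'E'
from h import *
im=cv2.imread('pics/w48.png');cv2.imwrite('pics/e48.png',cv2.resize(im[60:200,350:470],None,fx=4.2,fy=4.2,interpolation=cv2.INTER_CUBIC))
im=cv2.imread('pics/d48.png');cv2.imwrite('pics/e49.png',cv2.resize(im[195:275,240:370],None,fx=6,fy=6,interpolation=cv2.INTER_CUBIC))
E
```

```text
pos [ 0.5108 -0.1519  0.3215] w 0.0299 t 44.35 F [ 0.3  0.5 -0.1] yaw 24.92 tilt toolx [-0.005 -0.    -1.   ]
```

View pics/w48.png

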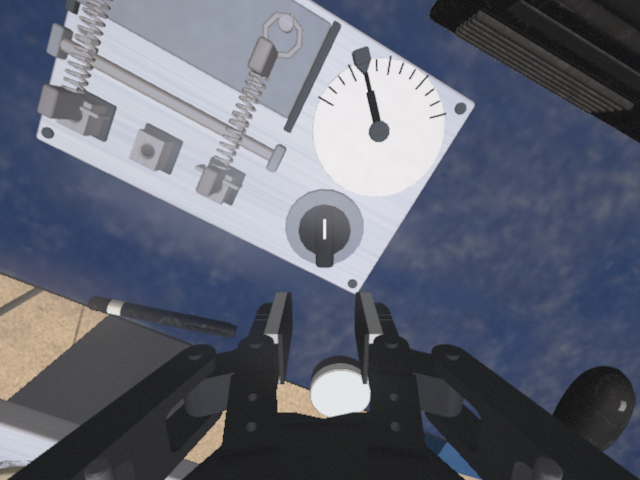

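View pics/e49.png

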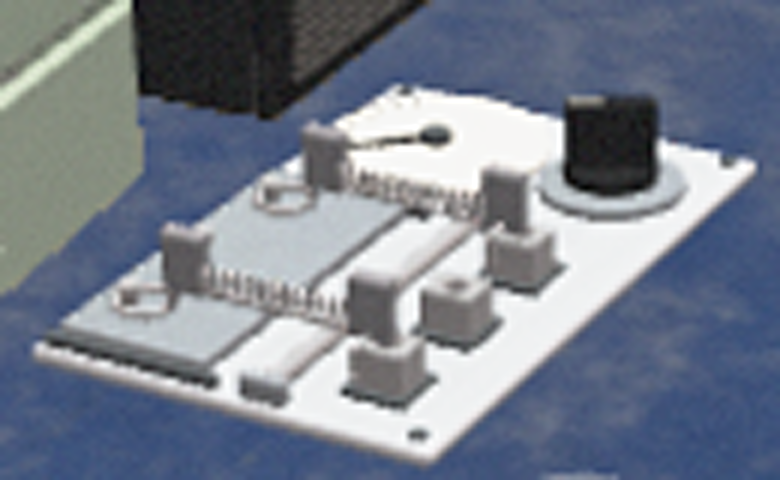

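The pointer is on the clip at (364,68) in the wrist image. Next a closer check of both springs from above.

Emit:
arm_command:
  targets:
    - {"dp": [0, 0, 0], "turn": [7, 0, 0], "grip": -0.3}
    - {"dp": [0, 0, 0], "turn": [7, 0, 0], "grip": -0.3}
    - {"dp": [0, 0, 0], "turn": [7, 0, 0], "grip": -0.3}
    - {"dp": [0, 0, 0], "turn": [7, 0, 0], "grip": -0.3}
    - {"dp": [0, -0.045, 0], "turn": [0, 0, 0], "grip": -0.3}
    - {"dp": [0, -0.045, 0], "turn": [0, 0, 0], "grip": -0.3}
    - {"dp": [0, -0.03, 0], "turn": [0, 0, 0], "grip": -0.3}
    - {"dp": [0, 0, 0], "turn": [0, 0, 0], "grip": -0.3}

```text
clock: 45.25
position: [0.5168, -0.0289, 0.3196]
ee_rot: [0.019, -0.704, 0.017, 0.71]
contact_force: [-0.1, 0.0, -0.0]
width: 0.0297
```

```bash
python3 look.py 50;python3 - <<'E'
from h import *
im=cv2.imread('pics/w50.png');cv2.imwrite('pics/e50.png',cv2.resize(im[30:290,190:510],None,fx=2.3,fy=2.3,interpolation=cv2.INTER_CUBIC))
E
```

```text
pos [ 0.5168 -0.0289  0.3196] w 0.0297 t 45.25 F [-0.1  0.  -0. ] yaw -2.87 tilt toolx [-0.009  0.003 -1.   ]
```

View pics/e50.png

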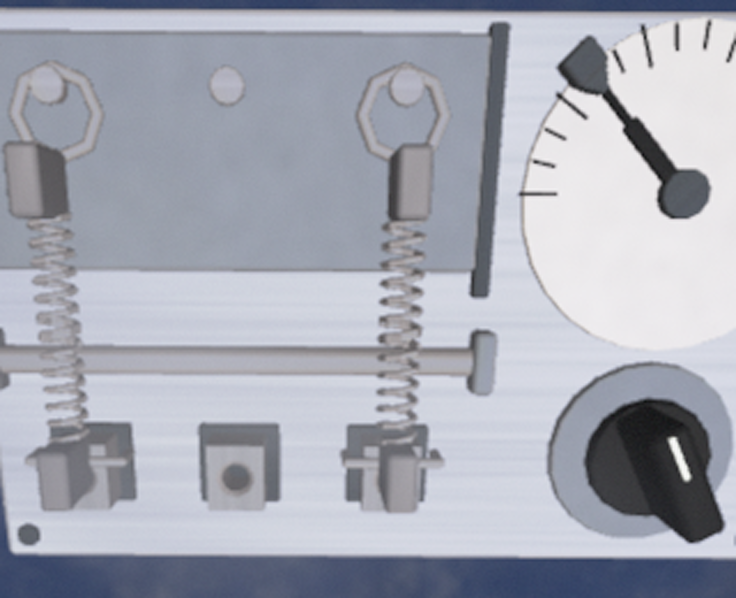

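```bash
python3 - <<'E'
from meas import *
c=manip.calibration('wrist');f=lambda p,z:onz(c,p[0]/2.3+190,p[1]/2.3+30,z)
a=np.radians(-3.1);fx=np.array([np.cos(a),np.sin(a),0]);fy=np.array([-fx[1],fx[0],0])
for r,p in [((56,112),(48,84)),((403,112),(406,84))]:
    d=f(r,.020)-f(p,.027);print('ring-post',(d@fx).round(4),(d@fy).round(4))
h2=f((236,478),.03)
for n,t,k in [('A',(53,481),.055),('B',(402,485),-.055)]:
    d=f(t,.058)-.004*fx-(h2+k*fy);print(n,'pin-hole',(d@fx).round(4),(d@fy).round(4))
im=cv2.imread('pics/w50.png');
cp=manip.calibration('scene');print(proj(cp,[.513,-.0592,.03]))
E
```

```text
ring-post -0.0068 0.0004
ring-post -0.0068 -0.0002
A pin-hole 0.0038 -0.0003
B pin-hole 0.0028 0.0003
[338.45655457 230.27903574]
```

```bash
python3 - <<'E'
from meas import *
c=manip.calibration('side')
a=np.radians(-3.1);fx=np.array([np.cos(a),np.sin(a),0]);fy=np.array([-fx[1],fx[0],0])
im=cv2.imread('pics/d48.png')
g=cv2.resize(im[215:265,285:335],None,fx=12,fy=12,interpolation=cv2.INTER_CUBIC)
for h,col in [(np.array([.5185,.0510,0]),(0,0,255)),(np.array([.5128,-.0590,0]),(0,0,255))]:
  for z in (.058,.030):
    for dx,dy in [(-.006+.002,-.005),(-.006+.002,.005),(.016,-.005),(.016,.005)]:
        p=proj(c,h+dx*fx+dy*fy+[0,0,z]);q=((p-[285,215])*12).astype(int);cv2.circle(g,tuple(int(x) for x in q),4,(0,0,255) if z>.05 else (0,255,0),-1)
  p=proj(c,h+[0,0,.03]);q=((p-[285,215])*12).astype(int);cv2.circle(g,tuple(int(x) for x in q),4,(255,0,0),-1)
  for dx,dy in [(-.01,-.012),(-.01,.012),(.01,.012)]:
    p=proj(c,h+dx*fx+dy*fy+[0,0,.03]);q=((p-[285,215])*12).astype(int);cv2.circle(g,tuple(int(x) for x in q),4,(255,255,0),-1)
cv2.imwrite('pics/e51.png',g)
E
```

```text
(no output)
```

View pics/e51.png

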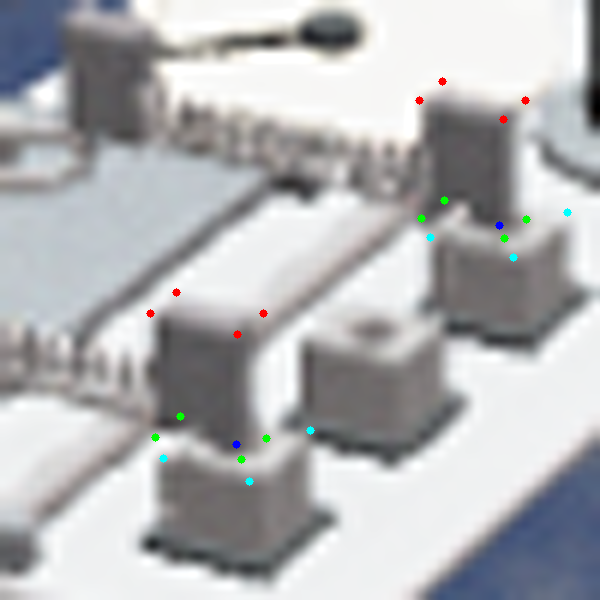

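Both tabs sit flush on their lugs, so the pins are fully in. I see no third spring in any view. Handing in.

```bash
python3 - <<'E'
from h import *
st();print(manip.sign_off())
E
```

```text
pos [ 0.5173 -0.0316  0.3201] w 0.0295 t 45.35 F [ 0.1 -0.2 -0.4] yaw -2.98 tilt toolx [-0.008 -0.    -1.   ]
the job is handed in; nothing more can be done
None
```

I refitted both springs and set the dial pointer to the index clip. Only two springs were on the bench; no third showed in any view. I handed the job in at 45 s of the 208 s allowed.

- **Springs:** one runs from hole 1 to post 1, the other from hole 3 to post 3. I seated each pin first, then tilted the spring up about its pin, stretched it over the post and lowered it.
- **One mistake on the way:** on the first spring I stretched too early, so the eye hit the post and the pin came out. I put the spring back on the bench and fitted it again from the start.
- **Knob:** I turned it about 152° clockwise and let go.

Last checks:
- **Eyes:** both rings are round their posts, with centres about 6.8 mm in front of the post centres (limit 10.5 mm).
- **Pins:** they measure 3–4 mm from the hole centres (limit 6 mm). That is slightly more than the 2.5 mm clearance allows, so it is partly camera error. Both pin tabs sit flush on the lug tops, so the pins are fully in.
- **Pointer:** it lies on the clip in the wrist view. The clip measured about 0.77 rad, while the task says at least 0.8. I set the pointer to about 0.80, so it is off by roughly 1.5 mm at most (limit 3 mm).
- **Clearance:** the gripper hangs free above the frame. I never touched the beaker or the round case, though I did not re-measure their positions at the end.

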